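Take the lantern lamps off the display and tally them

TASK

Take down every lantern lamp hanging on the rail's hooks, lifting each up and off its hook, and stand them all upright in the stock tray. Once all of them are in the tray, count them in on the tally counter: for each lantern push the thumb lever down to its stop once and let it spring fully back, so that the counter ends on exactly the number of lanterns. Do not knock over or shove aside the bottles, jars and the table lamp standing around.

Things in the scene. Friction and masses are not known exactly. Their poses are not given: they have to be found in the camera images.
- rail: Display rail, fixed: steel tube along its y, centre 190 mm up, on posts at y +-232. Origin on the table under the tube's middle. Five 8 mm thick prongs at y = -168, -84, 0, 84, 168, 190 mm up, point to its -x (front): level to x = -92, then turned up, tip at x -105, 213 mm up. Lanterns hang near x = -68. Lift one 25 mm or more (40 is easy), then draw it forward off the prong.
- lantern1_c (a point): Lantern lamp (all alike, 3 to 5 present), hung on any prong. Point on its axis 76 mm above its underside; z up. Body 62 mm wide, 92 tall. On top a rigid bail in its y-z plane: two upright 6 mm bars, 46 over their outsides along y, from 92 to 136 mm above the underside, peak at 153, prong along x under the peak. Grip across the bars 116 mm above the underside (40 above this point). 0.18-0.32 kg.
- lantern2_c (a point): Lantern lamp (all alike, 3 to 5 present), hung on any prong. Point on its axis 76 mm above its underside; z up. Body 62 mm wide, 92 tall. On top a rigid bail in its y-z plane: two upright 6 mm bars, 46 over their outsides along y, from 92 to 136 mm above the underside, peak at 153, prong along x under the peak. Grip across the bars 116 mm above the underside (40 above this point). 0.18-0.32 kg.
- lantern3_c (a point): Lantern lamp (all alike, 3 to 5 present), hung on any prong. Point on its axis 76 mm above its underside; z up. Body 62 mm wide, 92 tall. On top a rigid bail in its y-z plane: two upright 6 mm bars, 46 over their outsides along y, from 92 to 136 mm above the underside, peak at 153, prong along x under the peak. Grip across the bars 116 mm above the underside (40 above this point). 0.18-0.32 kg.
- lantern4_c (a point): Lantern lamp (all alike, 3 to 5 present), hung on any prong. Point on its axis 76 mm above its underside; z up. Body 62 mm wide, 92 tall. On top a rigid bail in its y-z plane: two upright 6 mm bars, 46 over their outsides along y, from 92 to 136 mm above the underside, peak at 153, prong along x under the peak. Grip across the bars 116 mm above the underside (40 above this point). 0.18-0.32 kg.
- lantern5_c (a point): Lantern lamp (all alike, 3 to 5 present), hung on any prong. Point on its axis 76 mm above its underside; z up. Body 62 mm wide, 92 tall. On top a rigid bail in its y-z plane: two upright 6 mm bars, 46 over their outsides along y, from 92 to 136 mm above the underside, peak at 153, prong along x under the peak. Grip across the bars 116 mm above the underside (40 above this point). 0.18-0.32 kg.
- tray: Shallow grey stock tray, loose, 250 mm (its x) by 300 mm (its y) outside, walls 6 mm thick and 30 mm high, floor 6 mm thick. Origin at the centre of its underside, z up. 1.1 kg. It takes all five lanterns standing, for instance 90 mm apart along its y and 100 mm apart along its x.
- counter: Desk tally counter, fixed: round metal case (axis level along its y, 76 mm diameter, 60 wide, top 95 mm up) on a base plate 125 x 94 mm. Origin on the table under the case's axis, which is 55 mm up and is also the lever's hinge. The thumb lever sticks out to the front, its -x, with nothing below it.
- lever_pad (a point): Centre of the top face of the black thumb pad (32 x 30 mm) at the lever's end, 87 mm from the hinge. At rest the lever slopes 35 deg up: pad 69 mm in front (counter -x) of the hinge axis, 109 mm up; at its stop 11 deg down: 86 mm in front, 43 up. A straight push down 77 mm in front of the axis stays on the pad. Its z axis is vertical at rest and leans with the lever.
- lever (a joint): Lever angle, rad: 0 at rest (up), grows as it is pushed down, 0.80 at its stop (hard). Takes about 2 N at the pad to start, 6 N at the stop; springs back up by itself when let go.
- tally (a joint): Count wheel, with a small wing knob on the case's -y side: a ratchet turns it 0.628 rad for each full stroke of the lever, and there it stays. 0 at the start; reading / 0.628 is the count (good to 0.15). It cannot be turned back.
- pump1: Bystander, loose: white pump bottle 60 mm in diameter, 175 mm tall; origin at the centre of its underside.
- pump2: Bystander, loose: white pump bottle 56 mm in diameter, 160 mm tall; origin at the centre of its underside.
- jar1: Bystander, loose: white candle jar 74 mm in diameter, 90 mm tall; origin at the centre of its underside.
- jar2: Bystander, loose: amber candle jar 82 mm in diameter, 72 mm tall; origin at the centre of its underside.
- mushroom: Bystander, loose: mushroom-shaped table lamp 132 mm in diameter, 123 mm tall; origin at the centre of its underside.
- spray: Bystander, loose: white spray bottle 62 mm in diameter, 157 mm tall; origin at the centre of its underside.

How it is judged:
On the way, in this order (a step that is already met when the one before it is completed fails the run):
1. with lantern 1 standing in the tray, the counter's lever is pushed down to its stop (one stroke for this lantern) (x of lantern1_c in the frame of tray between -0.095 and 0.095 m and y of lantern1_c in the frame of tray between -0.12 and 0.12 m and z of lantern1_c in the frame of tray below 0.092 m and angle between lantern1_c's own z axis and vertical below 0.12 rad and angle between the z axis of lever_pad and the z axis of lantern1_c, either way round above 0.72 rad), for 0.05 s.
2. the lever has been let go and is back up at rest after the stroke for lantern 1 (angle between the z axis of lever_pad and the z axis of lantern1_c, either way round below 0.12 rad), for 0.1 s.
3. with lantern 2 standing in the tray, the counter's lever is pushed down to its stop (one stroke for this lantern) (x of lantern2_c in the frame of tray between -0.095 and 0.095 m and y of lantern2_c in the frame of tray between -0.12 and 0.12 m and z of lantern2_c in the frame of tray below 0.092 m and angle between lantern2_c's own z axis and vertical below 0.12 rad and angle between the z axis of lever_pad and the z axis of lantern2_c, either way round above 0.72 rad), for 0.05 s.
4. the lever has been let go and is back up at rest after the stroke for lantern 2 (angle between the z axis of lever_pad and the z axis of lantern2_c, either way round below 0.12 rad), for 0.1 s.
5. with lantern 3 standing in the tray, the counter's lever is pushed down to its stop (one stroke for this lantern) (x of lantern3_c in the frame of tray between -0.095 and 0.095 m and y of lantern3_c in the frame of tray between -0.12 and 0.12 m and z of lantern3_c in the frame of tray below 0.092 m and angle between lantern3_c's own z axis and vertical below 0.12 rad and angle between the z axis of lever_pad and the z axis of lantern3_c, either way round above 0.72 rad), for 0.05 s.
6. the lever has been let go and is back up at rest after the stroke for lantern 3 (angle between the z axis of lever_pad and the z axis of lantern3_c, either way round below 0.12 rad), for 0.1 s.
7. with lantern 4 standing in the tray, the counter's lever is pushed down to its stop (one stroke for this lantern) (x of lantern4_c in the frame of tray between -0.095 and 0.095 m and y of lantern4_c in the frame of tray between -0.12 and 0.12 m and z of lantern4_c in the frame of tray below 0.092 m and angle between lantern4_c's own z axis and vertical below 0.12 rad and angle between the z axis of lever_pad and the z axis of lantern4_c, either way round above 0.72 rad), for 0.05 s.
8. the lever has been let go and is back up at rest after the stroke for lantern 4 (angle between the z axis of lever_pad and the z axis of lantern4_c, either way round below 0.12 rad), for 0.1 s.
9. with lantern 5 standing in the tray, the counter's lever is pushed down to its stop (one stroke for this lantern) (x of lantern5_c in the frame of tray between -0.095 and 0.095 m and y of lantern5_c in the frame of tray between -0.12 and 0.12 m and z of lantern5_c in the frame of tray below 0.092 m and angle between lantern5_c's own z axis and vertical below 0.12 rad and angle between the z axis of lever_pad and the z axis of lantern5_c, either way round above 0.72 rad), for 0.05 s.
10. the lever has been let go and is back up at rest after the stroke for lantern 5 (angle between the z axis of lever_pad and the z axis of lantern5_c, either way round below 0.12 rad), for 0.1 s.
At the end, for the whole second after the job is handed in: Every lantern present stands at rest and upright (within 7 degrees) on the tray's floor, its axis 24 mm or more inside the walls; the lever is back up (under 0.1 rad) and the count wheel shows exactly the number of lanterns (within half a count), all strokes made after the lanterns were in (x of lantern1_c in the frame of tray between -0.095 and 0.095 m and y of lantern1_c in the frame of tray between -0.12 and 0.12 m and z of each of lantern1_c, lantern2_c, lantern3_c, lantern4_c, lantern5_c in the frame of tray below 0.092 m and angle between each of lantern1_c, lantern2_c, lantern3_c, lantern4_c, lantern5_c's own z axis and vertical below 0.12 rad and linear speed of each of lantern1, lantern2, lantern3, lantern4, lantern5 below 0.02 m/s and x of lantern2_c in the frame of tray between -0.095 and 0.095 m and y of lantern2_c in the frame of tray between -0.12 and 0.12 m and x of lantern3_c in the frame of tray between -0.095 and 0.095 m and y of lantern3_c in the frame of tray between -0.12 and 0.12 m and x of lantern4_c in the frame of tray between -0.095 and 0.095 m and y of lantern4_c in the frame of tray between -0.12 and 0.12 m and x of lantern5_c in the frame of tray between -0.095 and 0.095 m and y of lantern5_c in the frame of tray between -0.12 and 0.12 m and value of joint lever below 0.1 rad and value of joint tally between 1.57075 and 3.45565 rad and (height (world z) of lantern1_c above -1 m or value of joint tally below 2.82735 rad) and (height (world z) of lantern2_c above -1 m or value of joint tally below 2.82735 rad) and (height (world z) of lantern3_c above -1 m or value of joint tally below 2.82735 rad) and (height (world z) of lantern4_c above -1 m or value of joint tally below 2.82735 rad) and (height (world z) of lantern5_c above -1 m or value of joint tally below 2.82735 rad) and (height (world z) of any of lantern1_c, lantern2_c above -1 m or value of joint tally below 2.19905 rad) and (height (world z) of any of lantern1_c, lantern3_c above -1 m or value of joint tally below 2.19905 rad) and (height (world z) of any of lantern1_c, lantern4_c above -1 m or value of joint tally below 2.19905 rad) and (height (world z) of any of lantern1_c, lantern5_c above -1 m or value of joint tally below 2.19905 rad) and (height (world z) of any of lantern2_c, lantern3_c above -1 m or value of joint tally below 2.19905 rad) and (height (world z) of any of lantern2_c, lantern4_c above -1 m or value of joint tally below 2.19905 rad) and (height (world z) of any of lantern2_c, lantern5_c above -1 m or value of joint tally below 2.19905 rad) and (height (world z) of any of lantern3_c, lantern4_c above -1 m or value of joint tally below 2.19905 rad) and (height (world z) of any of lantern3_c, lantern5_c above -1 m or value of joint tally below 2.19905 rad) and (height (world z) of any of lantern4_c, lantern5_c above -1 m or value of joint tally below 2.19905 rad)); the robot touches nothing.
It fails at once if the counter's lever is worked while a lantern is not yet in the tray (value of joint lever above 0.35 rad and (not (x of lantern1_c in the frame of tray between -0.095 and 0.095 m and y of lantern1_c in the frame of tray between -0.12 and 0.12 m and z of lantern1_c in the frame of tray below 0.11 m) or not (x of lantern2_c in the frame of tray between -0.095 and 0.095 m and y of lantern2_c in the frame of tray between -0.12 and 0.12 m and z of lantern2_c in the frame of tray below 0.11 m) or not (x of lantern3_c in the frame of tray between -0.095 and 0.095 m and y of lantern3_c in the frame of tray between -0.12 and 0.12 m and z of lantern3_c in the frame of tray below 0.11 m) or not (x of lantern4_c in the frame of tray between -0.095 and 0.095 m and y of lantern4_c in the frame of tray between -0.12 and 0.12 m and z of lantern4_c in the frame of tray below 0.11 m) or not (x of lantern5_c in the frame of tray between -0.095 and 0.095 m and y of lantern5_c in the frame of tray between -0.12 and 0.12 m and z of lantern5_c in the frame of tray below 0.11 m))).
It fails at once if a bystander (pump bottle, jar, mushroom lamp or spray bottle) is shoved more than 3 cm or tipped over ((distance of pump1 from where it was at the start of the episode above 0.03 m or angle between pump1's own z axis and vertical above 0.35 rad) or (distance of pump2 from where it was at the start of the episode above 0.03 m or angle between pump2's own z axis and vertical above 0.35 rad) or (distance of jar1 from where it was at the start of the episode above 0.03 m or angle between jar1's own z axis and vertical above 0.35 rad) or (distance of jar2 from where it was at the start of the episode above 0.03 m or angle between jar2's own z axis and vertical above 0.35 rad) or (distance of mushroom from where it was at the start of the episode above 0.03 m or angle between mushroom's own z axis and vertical above 0.35 rad) or (distance of spray from where it was at the start of the episode above 0.03 m or angle between spray's own z axis and vertical above 0.35 rad)).
Of lantern1, lantern2, lantern3, lantern4, lantern5 only 3 to 5 are there at a start; the rules pass over those that are not, and their reading is None.
At some moment in a run one of tray, lantern1, lantern2, lantern3, lantern4, lantern5 may be knocked a few centimetres aside while the robot is not near it.
It also fails if it takes over 210 s, if anything falls off the work surface, if the arm or the gripper's body presses on something with over 40 N, if the wrist force passes 120 N, or if a joint passes its speed limit or range.

ROBOT

A 6-joint arm with a two-finger parallel gripper is mounted at the origin on the work surface. World frame = base frame: x ahead of the robot, y to its left, z up, the work surface at z = 0. Lengths are in m, angles in rad, forces in N, time in s.
With the tool pointing down it reaches from about 0.3 to 0.875 m from the base axis. Payload 6.4 kg.
Tool frame: the origin (TCP) lies at the very end of the fingers, on their centre line; the grasp point (between the pads) lies 19 mm behind it; z points along the fingers, y is the line along which they close (so a half turn about z gives the same grasp; the last joint's range is limited). The gripper opens to 88 mm and grips with 3 to 60 N. Pads are 18 mm wide; open, the fingers measure 123 mm over their backs; the gripper's body (75 mm by 187 mm) begins 45 mm behind the grasp point.
Start: joints at [-1.359, 0.181, 1.607, -0, 1.354, -0.206], TCP at [0.233, -0.526, 0.203] pointing down, gripper open.
Joint ranges: [-2.99, 2.99], [-0.89, 2.07], [0.3, 2.58], [-1.14, 4.28], [0, 2.63], [-3.12, 3.12]. Speed limits (rad/s): [2.57, 2.57, 3.01, 3.14, 3.14, 3.14].

INTERFACE

Orientations are given as a unit quaternion [w, x, y, z].
In Python, from cell import manip, vision gives the robot as it stands. The module is installed in compiled form; this text tells all that it offers.
- The arm moves only by the shell command python3 -m creep 'ROWS' [OPENING] [FORCE]. ROWS is text: rows parted by semicolons, each of 4 numbers parted by spaces: the shift along the tool's x, y, z in mm, then the turn about the tool's z in rad. A call has 1 to 12 rows; each row shifts and turns the commanded pose from where the row before left it, along the tool's axes as they then stand; what a row does not reach is not made up. A row lasts 1/8 s, in which the tool goes at most 62.5 mm and 10.7 degrees, less where a joint would pass 70% of its speed; a pose out of reach is approached as far as the arm can. A call with a gripper value outside its range is refused whole. OPENING is the opening, from 0 (shut) to 1 (fully open), set as the call begins (- or left out, the last holds). The fingers move at their own pace and stop on an object; FORCE is the grip in N (left out, the last holds). Time passes only in rows, so rows that do not move let the fingers close. It gives the time, the measured TCP pose, the force, the opening and the grip force at its end, in the units of the state.
- manip.state(): the state, without advancing time (a new reading comes with each control period).
- vision.read_camera(name): name is "side" or "top"; returns (picture, depth): 400x640x3 uint8, red, green, blue; 400x640 float32, m along the optical axis (not along the pixel's ray), 0 where there is no reading.
- vision.get_calibration(name): a dict with "fx", "fy", "cx", "cy" (pixels), "origin" and "orientation" of the camera in the world. Camera axes: x right, y down, z forward; pixel columns grow to the right and rows downward; lengths in m; the calibration is good to about 2 mm. A picture is of the moment at which its call begins. get_calibration takes no time and is no camera call.
- manip.job_done(): hands the job in; it is judged then, once.
The state is a dict: "t": time; "q": joint angles; "dq": joint speeds; "tau": joint torques, N m; "ee_pos": TCP position; "tcp_rot": TCP orientation; "force": force on the tool from outside, world axes, zero at the start; "moment": the same for the moment, N m; "finger_gap": finger opening in m; "grasp_force": force on a finger pad.
Only numpy, scipy, OpenCV 4.12 (cv2) and the standard library are available. Lean on these libraries where they do the work, as an engineer would, in place of code of your own. Each camera call takes 0.05 s, during which the arm holds its last target. There are 200 camera calls.

## Working session

There is one attempt and no reset: what is moved stays moved. The work goes in short steps, Python scripts to look and compute and a shell command to move; the robot and the scene stay as the last step left them, time stands still between calls to the robot, and variables do not carry over. Pictures are saved under pics/ and viewed, at most 14 in all, crops included, and the job is handed in when it is done.

```bash
mkdir -p pics
cat > h.py <<'E'
import numpy as np, cv2
from scipy.spatial.transform import Rotation as R
from cell import manip, vision
def cam(n):
    p,d=vision.read_camera(n); c=vision.get_calibration(n)
    q=c["orientation"]; M=R.from_quat([q[1],q[2],q[3],q[0]]).as_matrix()
    v,u=np.mgrid[0:400,0:640]
    P=np.stack([(u-c["cx"])/c["fx"]*d,(v-c["cy"])/c["fy"]*d,d],-1)@M.T+np.array(c["origin"])
    P[d==0]=np.nan
    return p,d,P
def save(n,p,s=1.25):
    cv2.imwrite("pics/"+n,cv2.resize(p[...,::-1],None,fx=s,fy=s))
def st():
    s=manip.state(); q=s["tcp_rot"]
    M=R.from_quat([q[1],q[2],q[3],q[0]]).as_matrix()
    print("t",round(s["t"],2),"p",np.round(s["ee_pos"],4),"F",np.round(s["force"],1),"gap",round(s["finger_gap"],4),"gf",s["grasp_force"]); print(np.round(M,3).tolist(),np.round(s["q"],2))
    return np.array(s["ee_pos"]),M
E
python3 - <<'E'
from h import *
for n in("top","side"):
    p,d,P=cam(n); save(n+"0.png",p); np.save(n+"0.npy",P); c=vision.get_calibration(n); print(c)
st()
E
```

```text
{'fx': 415.8919858058227, 'fy': 415.8919858058227, 'cx': 319.65879710001445, 'cy': 204.42577566666054, 'origin': array([ 0.45909192, -0.02195602,  1.09237512]), 'orientation': array([ 0.01198237, -0.70143325,  0.71261776, -0.00487261])}
{'fx': 475.1300779596565, 'fy': 475.1300779596565, 'cx': 318.1250319629414, 'cy': 202.266244865763, 'origin': array([-0.20446328,  0.77488305,  0.78524177]), 'orientation': array([ 0.17103374, -0.30447092,  0.82449829, -0.44524992])}
t 0.1 p [ 0.2332 -0.525   0.2019] F [-0.3  0.7  0.9] gap 0.0882 gf 0.0
[[0.914, 0.406, -0.0], [0.406, -0.914, 0.001], [0.0, -0.001, -1.0]] [-1.36  0.18  1.61 -0.    1.35 -0.21]
```

View pics/top0.png

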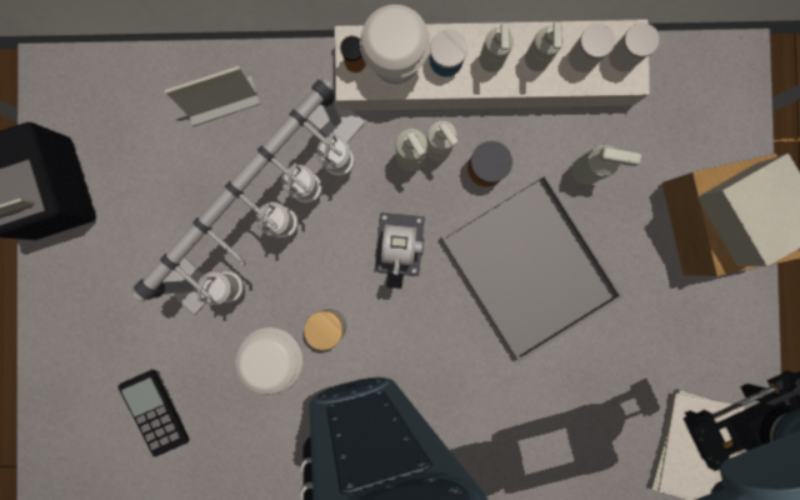

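View pics/side0.png

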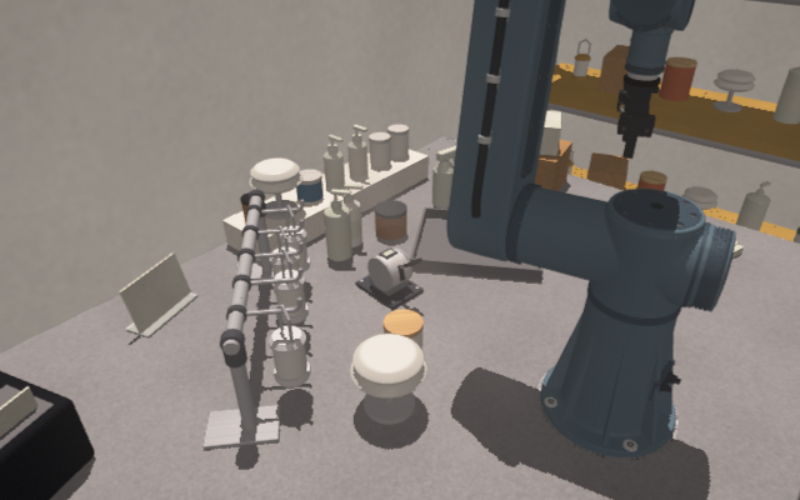

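Top: rail tube from (323,92) to (148,290), with four lanterns at about (337,155), (303,183), (277,218) and (220,288). The prong at y≈-84, nearest (202,226), is empty. The tray corners are (545,179), (617,296), (516,358) and (441,241). The counter is at (400,243) with its pad at (395,281).

```bash
cat > m.py <<'E'
from h import *
c=vision.get_calibration("top"); q=c["orientation"]; M=R.from_quat([q[1],q[2],q[3],q[0]]).as_matrix()
def ray(u,v,z):
    u,v=u/1.25,v/1.25
    r=M@np.array([(u-c["cx"])/c["fx"],(v-c["cy"])/c["fy"],1]); o=np.array(c["origin"]); return o+r*(z-o[2])/r[2]
E
python3 - <<'E'
from m import *
P=np.load("top0.npy")
for n,u,v,z in [("railR",323,92,.19),("railL",148,290,.19)]+[("root",*x,.19) for x in[(297,118),(264,153),(234,188),(202,226),(170,262)]]+[("tip",241,262,.21)]+[("tray",*x,.03) for x in[(545,179),(617,296),(516,358),(441,241)]]+[("pad",395,281,.109),("case",399,243,.095)]+[("base",*x,.005) for x in[(381,214),(424,216),(419,275),(375,272)]]+[("pump",411,145,.15),("pump",442,132,.15),("jar1",490,160,.08),("jar2",323,331,.072),("mush",269,360,.1),("spray",605,160,.1)]:
    i,j=int(v/1.25),int(u/1.25); print(n,np.round(ray(u,v,z),3),"depth",np.round(P[i,j],3))
# lantern bodies via height band
Z=P[...,2]; m=((Z>.12)&(Z<.26)).astype(np.uint8); m[:, :100]=0; m[:60]=0; m[250:]=0; m[:,300:]=0
a=P[m>0]; print(len(a))
# tube: narrow z band; fit ransac line
import cv2
b=a[(a[:,2]>.19)]; 
best=0
rng=np.random.default_rng(0)
for _ in range(500):
    i,j=rng.choice(len(b),2); d=b[j,:2]-b[i,:2]; L=np.hypot(*d)
    if L<.1: continue
    n=np.array([-d[1],d[0]])/L; k=abs((b[:,:2]-b[i,:2])@n)<.008
    if k.sum()>best: best=k.sum(); K=k
l=b[K]; mu=l[:,:2].mean(0); u,s,vt=np.linalg.svd(l[:,:2]-mu); t=(l[:,:2]-mu)@vt[0]
print("line",mu,vt[0],t.min(),t.max(),np.median(l[:,2]))
E
```

```text
railR [0.769 0.117 0.19 ] depth [0.765 0.115 0.207]
railL [0.428 0.426 0.19 ] depth [0.428 0.418 0.207]
root [0.724 0.163 0.19 ] depth [0.721 0.161 0.204]
root [0.664 0.221 0.19 ] depth [0.661 0.217 0.207]
root [0.603 0.274 0.19 ] depth [0.602 0.27  0.204]
root [0.538 0.331 0.19 ] depth [0.538 0.326 0.206]
root [0.476 0.387 0.19 ] depth [0.477 0.379 0.208]
tip [0.473 0.257 0.21 ] depth [0.475 0.263 0.198]
tray [ 0.636 -0.311  0.03 ] depth [ 0.636 -0.311  0.033]
tray [ 0.395 -0.452  0.03 ] depth [ 0.396 -0.457  0.015]
tray [ 0.273 -0.245  0.03 ] depth [ 0.27  -0.247  0.006]
tray [ 0.513 -0.097  0.03 ] depth [ 0.516 -0.097  0.002]
pad [ 0.435 -0.003  0.109] depth [ 0.437 -0.003  0.11 ]
case [ 0.507 -0.011  0.095] depth [ 0.508 -0.011  0.097]
base [0.573 0.026 0.005] depth [0.573 0.028 0.011]
base [ 0.567 -0.064  0.005] depth [ 0.57  -0.064 -0.003]
base [ 0.444 -0.051  0.005] depth [ 0.444 -0.051  0.001]
base [0.451 0.041 0.005] depth [0.453 0.041 0.007]
pump [ 0.683 -0.037  0.15 ] depth [ 0.683 -0.035  0.149]
pump [ 0.706 -0.093  0.15 ] depth [ 0.71  -0.093  0.138]
jar1 [ 0.667 -0.191  0.08 ] depth [ 0.669 -0.193  0.071]
jar2 [0.338 0.14  0.072] depth [0.342 0.139 0.09 ]
mush [0.288 0.24  0.1  ] depth [0.292 0.233 0.127]
spray [ 0.659 -0.407  0.1  ] depth [ 0.65  -0.389  0.147]
5823
line [0.5964297  0.27121965] [-0.73998642  0.67262181] -0.2496817082165781 0.24851954058252296 0.20159859052070817
```

```bash
cat >> m.py <<'E'
def rail():
    return np.array([.597,.271]),np.array([.6726,.740]),np.array([-.740,.6726])
def tray(P):
    m=(P[...,2]>.018)&(P[...,2]<.042)&(P[...,0]>.2)&(P[...,0]<.72)&(P[...,1]<-.07)&(P[...,1]>-.52)
    m=m.astype(np.uint8); k=cv2.connectedComponents(cv2.dilate(m,np.ones((3,3))))[1]; 
    ids=[i for i in range(1,k.max()+1) if (m*(k==i)).sum()>40]
    for i in ids:
        a=P[(m>0)&(k==i)][:,:2]; print("comp",len(a),np.round(cv2.minAreaRect((a*1000).astype(np.float32)),1).tolist() if 0 else cv2.minAreaRect((a*1000).astype(np.float32)))
def lant(P):
    C,x,y=rail(); r=P[...,:2]-C; rx=r@x; ry=r@y; Z=P[...,2]
    for k in(-168,-84,0,84,168):
        m=(abs(ry-k/1000)<.04)&(rx<-.03)&(rx>-.13)&(Z>.06)&(Z<.16); mb=(abs(ry-k/1000)<.03)&(rx<-.04)&(rx>-.12)&(Z>.175)&(Z<.23)
        f=lambda m:(int(m.sum()),*(np.round([np.median(a[m])*1000 for a in(rx,ry,Z)]) if m.sum() else ()))
        print(k,"body",f(m),"bail",f(mb))
E
python3 - <<'E'
from m import *
P=np.load("top0.npy"); tray(P); lant(P); lant(np.load("side0.npy"))
import cv2
p=cv2.imread("pics/top0.png")[160:380,420:640]
cv2.imwrite("pics/c1.png",cv2.resize(p,None,fx=2.6,fy=2.6))
E
```

```text
comp 61 ((646.4301147460938, -179.67205810546875), (76.3856201171875, 28.973331451416016), 53.6706657409668)
comp 80 ((648.2569580078125, -388.992919921875), (61.34322738647461, 28.868833541870117), 34.139434814453125)
comp 1342 ((458.04534912109375, -280.714111328125), (301.2804870605469, 251.4208984375), 30.90814208984375)
-168 body (565, np.float64(-77.0), np.float64(-164.0), np.float64(137.0)) bail (147, np.float64(-69.0), np.float64(-168.0), np.float64(194.0))
-84 body (521, np.float64(-65.0), np.float64(-89.0), np.float64(137.0)) bail (147, np.float64(-61.0), np.float64(-84.0), np.float64(194.0))
0 body (562, np.float64(-75.0), np.float64(-6.0), np.float64(136.0)) bail (146, np.float64(-67.0), np.float64(-1.0), np.float64(194.0))
84 body (0,) bail (99, np.float64(-68.0), np.float64(83.0), np.float64(194.0))
168 body (648, np.float64(-77.0), np.float64(157.0), np.float64(136.0)) bail (165, np.float64(-70.0), np.float64(166.0), np.float64(195.0))
-168 body (343, np.float64(-77.0), np.float64(-151.0), np.float64(130.0)) bail (111, np.float64(-71.0), np.float64(-166.0), np.float64(194.0))
-84 body (243, np.float64(-55.0), np.float64(-66.0), np.float64(134.0)) bail (126, np.float64(-63.0), np.float64(-81.0), np.float64(194.0))
0 body (657, np.float64(-65.0), np.float64(20.0), np.float64(117.0)) bail (140, np.float64(-70.0), np.float64(2.0), np.float64(194.0))
84 body (0,) bail (118, np.float64(-75.0), np.float64(85.0), np.float64(194.0))
168 body (1163, np.float64(-68.0), np.float64(187.0), np.float64(116.0)) bail (189, np.float64(-73.0), np.float64(170.0), np.float64(194.0))
```

View pics/c1.png

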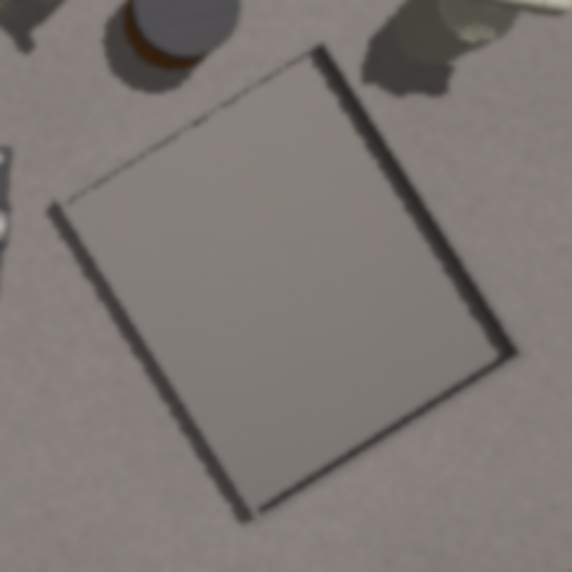

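The crop shows an empty, rectangular tray with corners at (318,47), (512,352), (245,518) and (52,207). The depth fit puts its centre at (0.458,-0.281). Now I'll move.

```bash
cat > go.py <<'E'
import sys; from m import *
# go.py r|w|t a b z yaw : tool-frame delta to target (rail mm / world mm)
k,a,b,z=sys.argv[1],*map(float,sys.argv[2:5]); p,M=st()
C,x,y=rail()
t=np.array([a,b])/1000 if k=="w" else C+x*a/1000+y*b/1000
yaw=float(sys.argv[5]) if len(sys.argv)>5 else .833
X=np.array([np.cos(yaw),np.sin(yaw),0]);Y=np.array([np.sin(yaw),-np.cos(yaw),0])
d=np.array([*t,z/1000])-p
print("delta mm",np.round([d@X*1000,d@Y*1000,-d[2]*1000],1),"turn",round(np.arctan2(M[1,0],M[0,0])-yaw,3))
E
python3 -m creep '0 0 -50 0;0 0 -50 -0.14;0 0 0 -0.14;0 0 0 -0.14;0 0 0 0' 0.68; python3 go.py r -63 -168 300
```

```text
t: 0.72
ee_pos: [0.2332, -0.5253, 0.3023]
tcp_rot: [-0.0, 0.914, 0.406, 0.0]
force: [0.2, 0.3, 0.0]
finger_gap: 0.06
grasp_force: 0.0
t 0.72 p [ 0.2332 -0.5253  0.3023] F [0.2 0.3 0. ] gap 0.06 gf 0.0
[[0.67, 0.742, -0.0], [0.742, -0.67, 0.001], [0.001, -0.001, -1.0]] [-1.36  0.12  1.48  0.    1.55 -0.63]
delta mm [770.9 -98.5   2.3] turn 0.004
```

```bash
python3 -m creep '59 -8 0 0;59 -8 0 0;59 -8 0 0;59 -8 0 0;59 -8 0 0;59 -8 0 0;59 -8 0 0;59 -8 0 0;59 -8 0 0;59 -8 0 0;59 -8 0 0;59 -8 0 0' ; python3 go.py r -63 -168 260
```

```text
t: 2.22
ee_pos: [0.6365, 0.0666, 0.3023]
tcp_rot: [-0.0, 0.914, 0.405, -0.0]
force: [1.0, -0.6, -0.3]
finger_gap: 0.0602
grasp_force: 0.0
t 2.23 p [0.6365 0.0666 0.3023] F [ 1.  -0.6 -0.3] gap 0.0602 gf 0.0
[[0.672, 0.741, -0.001], [0.741, -0.672, -0.0], [-0.0, -0.0, -1.0]] [-0.08  0.27  1.31 -0.    1.57  0.66]
delta mm [61.7  1.3 42.3] turn 0.001
```

```bash
python3 -m creep '31 1 42 0;31 1 0 0;0 0 0 0'
python3 - <<'E'
from m import *
p,d,P=cam("side"); lant(P); save("s1.png",p[130:330,130:330],3)
E
python3 go.py r -63 -168 152
```

```text
t: 2.6
ee_pos: [0.6787, 0.1111, 0.2587]
tcp_rot: [-0.001, 0.914, 0.407, -0.001]
force: [-0.2, -0.5, -0.5]
finger_gap: 0.0603
grasp_force: 0.0
-168 body (341, np.float64(-77.0), np.float64(-151.0), np.float64(129.0)) bail (111, np.float64(-71.0), np.float64(-166.0), np.float64(194.0))
-84 body (243, np.float64(-55.0), np.float64(-66.0), np.float64(134.0)) bail (127, np.float64(-63.0), np.float64(-82.0), np.float64(194.0))
0 body (661, np.float64(-65.0), np.float64(20.0), np.float64(117.0)) bail (144, np.float64(-70.0), np.float64(2.0), np.float64(194.0))
84 body (0,) bail (118, np.float64(-75.0), np.float64(86.0), np.float64(194.0))
168 body (1152, np.float64(-68.0), np.float64(187.0), np.float64(116.0)) bail (190, np.float64(-73.0), np.float64(170.0), np.float64(194.0))
t 2.65 p [0.6785 0.1101 0.2597] F [-0.3 -0.4  0.6] gap 0.0598 gf 0.0
[[0.67, 0.743, -0.002], [0.743, -0.67, -0.0], [-0.001, -0.001, -1.0]] [-0.01  0.39  1.23 -0.    1.52  0.72]
delta mm [  1.3  -0.6 107.7] turn 0.004
```

View pics/s1.png

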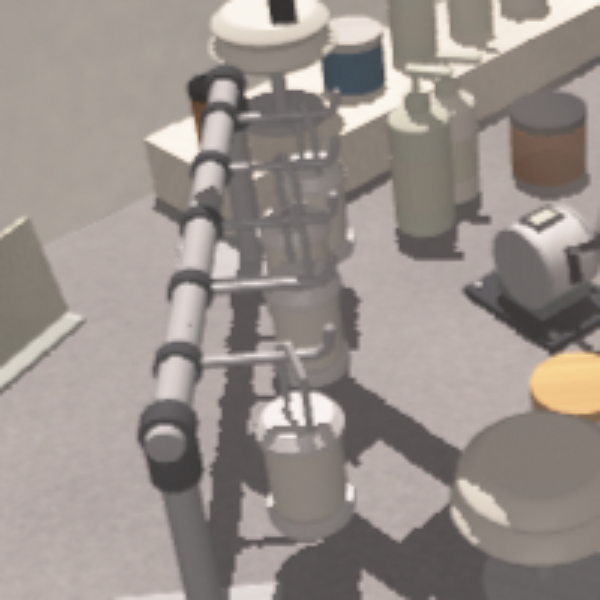

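The crop shows the nearest lantern on its prong at (290,400), two more behind at (305,330) and (310,210), and the finger tip just coming in at the top, (280,5). Nothing has moved.

```bash
python3 -m creep '1 -1 45 0;0 0 40 0;0 0 23 0;0 0 0 0'; python3 -m creep '0 0 0 0;0 0 0 0;0 0 0 0;0 0 0 0' 0.3 25; python3 go.py r -63 -168 192
```

```text
t: 3.15
ee_pos: [0.6768, 0.1099, 0.151]
tcp_rot: [-0.001, 0.914, 0.406, -0.002]
force: [-0.1, 0.9, 0.3]
finger_gap: 0.0599
grasp_force: 0.0
t: 3.65
ee_pos: [0.6799, 0.1106, 0.1542]
tcp_rot: [0.001, 0.914, 0.407, 0.001]
force: [2.2, -0.5, 3.7]
finger_gap: 0.0271
grasp_force: 3.0
t 3.65 p [0.6799 0.1106 0.1542] F [ 2.2 -0.5  3.7] gap 0.0271 gf 3.011057786643505
[[0.669, 0.743, 0.003], [0.743, -0.669, -0.001], [0.002, 0.003, -1.0]] [-0.01  0.47  1.34 -0.    1.33  0.72]
delta mm [ -0.1  -1.2 -37.8] turn 0.005
```

Run:
```python
from m import *
p,d,P=cam("side"); lant(P); save("s2.png",p[110:260,150:300],4)
```

```text
-168 body (343, np.float64(-78.0), np.float64(-149.0), np.float64(130.0)) bail (159, np.float64(-70.0), np.float64(-146.0), np.float64(199.0))
-84 body (242, np.float64(-55.0), np.float64(-67.0), np.float64(134.0)) bail (127, np.float64(-63.0), np.float64(-82.0), np.float64(193.0))
0 body (652, np.float64(-65.0), np.float64(20.0), np.float64(116.0)) bail (145, np.float64(-70.0), np.float64(2.0), np.float64(193.0))
84 body (0,) bail (117, np.float64(-75.0), np.float64(86.0), np.float64(194.0))
168 body (1159, np.float64(-68.0), np.float64(187.0), np.float64(116.0)) bail (190, np.float64(-73.0), np.float64(170.0), np.float64(194.0))
```

View pics/s2.png

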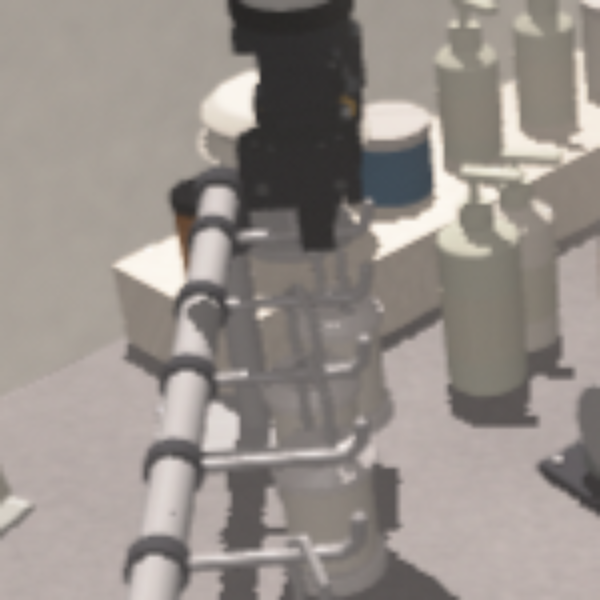

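The fingertip is at (318,245), level with the bail, but the 27 mm gap is just the commanded opening. The pads closed beside the bars, so I'll get better axis positions from the initial top view.

```bash
python3 -m creep '0 0 0 0;0 0 0 0;0 0 0 0' 0.68
python3 - <<'E'
from m import *
C,x,y=rail()
for f in("top0","side0"):
    P=np.load(f+".npy"); r=P[...,:2]-C; rx=r@x*1000; ry=r@y*1000; Z=P[...,2]*1000
    for k in(-168,-84,0,168):
        for lo,hi in((30,60),(80,150),(155,180)):
            m=(abs(ry-k)<38)&(rx<-25)&(rx>-125)&(Z>lo)&(Z<hi)
            if m.sum()>5:
                a=np.c_[rx[m],ry[m]]; print(f,k,lo,m.sum(),"pct x",np.round(np.percentile(a[:,0],[3,50,97])),"y",np.round(np.percentile(a[:,1],[3,50,97])),"z",np.round(np.percentile(Z[m],[5,95])))
E
python3 go.py r -63 -168 192
```

```text
t: 4.08
ee_pos: [0.6779, 0.1112, 0.152]
tcp_rot: [-0.0, 0.914, 0.407, -0.001]
force: [-0.6, -0.4, -0.6]
finger_gap: 0.0544
grasp_force: 0.0
top0 -168 30 24 pct x [-97. -92. -71.] y [-184. -159. -138.] z [52. 60.]
top0 -168 80 466 pct x [-94. -75. -42.] y [-195. -164. -141.] z [ 93. 143.]
top0 -168 155 15 pct x [-76. -61. -59.] y [-190. -184. -147.] z [160. 179.]
top0 -84 30 22 pct x [-83. -79. -62.] y [-112.  -78.  -56.] z [51. 59.]
top0 -84 80 439 pct x [-81. -62. -31.] y [-111.  -89.  -57.] z [ 93. 143.]
top0 -84 155 15 pct x [-65. -63. -46.] y [-104.  -69.  -64.] z [159. 178.]
top0 0 30 22 pct x [-94. -89. -70.] y [-30. -12.  22.] z [52. 59.]
top0 0 80 463 pct x [-91. -73. -40.] y [-28.  -6.  26.] z [ 93. 143.]
top0 0 155 17 pct x [-75. -72. -56.] y [-21.  15.  20.] z [157. 175.]
top0 168 30 29 pct x [-98. -87. -54.] y [137. 145. 180.] z [52. 59.]
top0 168 80 521 pct x [-95. -76. -43.] y [140. 158. 189.] z [ 91. 143.]
top0 168 155 24 pct x [-79. -61. -57.] y [146. 150. 186.] z [157. 180.]
side0 -168 30 18 pct x [-95. -90. -82.] y [-165. -150. -144.] z [48. 60.]
side0 -168 80 275 p
[... 227 characters left out ...]
 pct x [-64. -59. -41.] y [-104.  -67.  -61.] z [157. 178.]
side0 0 30 59 pct x [-92. -72. -34.] y [ 8. 25. 32.] z [50. 60.]
side0 0 80 517 pct x [-89. -63. -39.] y [-17.  20.  28.] z [ 91. 141.]
side0 0 155 44 pct x [-74. -69. -52.] y [-20.  16.  22.] z [156. 177.]
side0 168 30 97 pct x [-97. -72. -40.] y [171. 193. 198.] z [50. 59.]
side0 168 80 885 pct x [-93. -68. -41.] y [151. 186. 196.] z [ 86. 142.]
side0 168 155 52 pct x [-78. -74. -56.] y [149. 186. 189.] z [156. 178.]
t 4.08 p [0.6779 0.1112 0.152 ] F [-0.6 -0.4 -0.6] gap 0.0544 gf 0.0
[[0.669, 0.743, -0.002], [0.743, -0.669, 0.0], [-0.001, -0.001, -1.0]] [-0.01  0.47  1.34  0.    1.33  0.72]
delta mm [  0.8   0.6 -40. ] turn 0.005
```

```bash
cat >> m.py <<'E'
def bars(Ps):
    C,x,y=rail()
    for k in(-168,-84,0,84,168):
        A=[]
        for P in Ps:
            r=P[...,:2]-C; rx=r@x*1000; ry=r@y*1000; Z=P[...,2]*1000
            m=(abs(ry-k)<38)&(abs(ry-k)>12)&(rx<-25)&(rx>-110)&(Z>150)&(Z<183); A.append(np.c_[rx[m],ry[m]])
        A=np.vstack(A); h=A[:,1]>k
        if h.sum()<3 or (~h).sum()<3: print(k,"none",len(A)); continue
        a,b=np.median(A[~h],0),np.median(A[h],0); c=(a+b)/2; d=b-a
        print(k,len(A),"lo",np.round(a),"hi",np.round(b),"centre",np.round(c),"len",round(np.hypot(*d)),"yaw off",round(np.arctan2(-d[0],d[1]),2))
E
python3 - <<'E'
from m import *
bars([np.load("top0.npy")]);bars([np.load("side0.npy")]);bars([np.load("top0.npy"),np.load("side0.npy")])
E
```

```text
-168 23 lo [ -60. -187.] hi [ -76. -150.] centre [ -68. -168.] len 40 yaw off 0.39
-84 19 lo [ -47. -103.] hi [-64. -66.] centre [-56. -85.] len 40 yaw off 0.44
0 20 lo [-57. -20.] hi [-73.  17.] centre [-65.  -2.] len 40 yaw off 0.42
84 none 0
168 30 lo [-60. 147.] hi [-78. 183.] centre [-69. 165.] len 40 yaw off 0.46
-168 41 lo [ -57. -186.] hi [ -73. -149.] centre [ -65. -168.] len 40 yaw off 0.41
-84 46 lo [ -44. -100.] hi [-62. -65.] centre [-53. -82.] len 40 yaw off 0.47
0 53 lo [-54. -18.] hi [-72.  19.] centre [-63.   1.] len 41 yaw off 0.44
84 none 0
168 68 lo [-59. 152.] hi [-76. 186.] centre [-67. 169.] len 39 yaw off 0.47
-168 64 lo [ -59. -186.] hi [ -74. -149.] centre [ -67. -168.] len 40 yaw off 0.39
-84 65 lo [ -45. -101.] hi [-63. -65.] centre [-54. -83.] len 40 yaw off 0.45
0 73 lo [-56. -18.] hi [-72.  19.] centre [-64.   0.] len 41 yaw off 0.42
84 none 0
168 98 lo [-59. 150.] hi [-76. 186.] centre [-68. 168.] len 40 yaw off 0.45
```

```bash
python3 -m creep '0 0 -50 0;0 0 -58 0;0 0 0 -0.14;0 0 0 -0.13;0 0 0 -0.13;0 0 0 0'
python3 - <<'E'
from m import *
bars([cam("side")[2]])
E
python3 go.py r -67 -168 155 1.233
```

```text
t: 4.82
ee_pos: [0.6783, 0.1111, 0.2602]
tcp_rot: [-0.0, 0.815, 0.58, -0.0]
force: [-0.6, 1.0, -0.5]
finger_gap: 0.0604
grasp_force: 0.0
-168 41 lo [ -57. -186.] hi [ -73. -149.] centre [ -65. -168.] len 41 yaw off 0.41
-84 44 lo [ -44. -101.] hi [-62. -65.] centre [-53. -83.] len 40 yaw off 0.46
0 53 lo [-54. -16.] hi [-71.  19.] centre [-63.   1.] len 39 yaw off 0.45
84 none 0
168 68 lo [-58. 151.] hi [-76. 187.] centre [-67. 169.] len 40 yaw off 0.45
t 4.88 p [0.6784 0.1111 0.2603] F [ 0.9 -0.4 -0.6] gap 0.0597 gf 0.0
[[0.329, 0.944, -0.001], [0.944, -0.329, 0.0], [-0.0, -0.001, -1.0]] [-0.01  0.39  1.23  0.    1.52  0.33]
delta mm [ -3.2  -1.1 105.3] turn 0.002
```

```bash
python3 -m creep '-3 -1 45 0;0 0 40 0;0 0 20 0;0 0 0 0'; python3 -m creep '0 0 0 0;0 0 0 0;0 0 0 0;0 0 0 0' 0.25 25; python3 go.py r -67 -168 195 1.233
```

```text
t: 5.38
ee_pos: [0.6757, 0.1085, 0.1541]
tcp_rot: [-0.001, 0.815, 0.58, -0.001]
force: [0.2, 1.0, 0.3]
finger_gap: 0.0602
grasp_force: 0.0
t: 5.88
ee_pos: [0.6778, 0.1082, 0.1568]
tcp_rot: [0.001, 0.815, 0.58, 0.001]
force: [1.3, -0.8, 2.3]
finger_gap: 0.023
grasp_force: 3.8
t 5.88 p [0.6778 0.1082 0.1568] F [ 1.3 -0.8  2.3] gap 0.023 gf 3.818466402590275
[[0.327, 0.945, 0.003], [0.945, -0.327, -0.0], [0.001, 0.003, -1.0]] [-0.01  0.46  1.34 -0.    1.34  0.32]
delta mm [ -0.3  -1.5 -38.2] turn 0.005
```

Run:
```python
from m import *
p,d,P=cam("side"); q,_,Q=cam("top"); bars([P])
a=cv2.resize(p[140:210,190:260],(400,560)[::-1] if 0 else (400,400),interpolation=cv2.INTER_CUBIC)
b=cv2.resize(q[90:160,230:300],(400,400),interpolation=cv2.INTER_CUBIC)
cv2.imwrite("pics/s3.png",np.hstack([a,b])[...,::-1])
```

```text
-168 41 lo [ -57. -186.] hi [ -73. -148.] centre [ -65. -167.] len 41 yaw off 0.4
-84 43 lo [ -44. -101.] hi [-62. -65.] centre [-53. -83.] len 41 yaw off 0.47
0 54 lo [-54. -17.] hi [-71.  19.] centre [-63.   1.] len 40 yaw off 0.44
84 none 0
168 65 lo [-58. 151.] hi [-76. 187.] centre [-67. 169.] len 40 yaw off 0.45
```

View pics/s3.png

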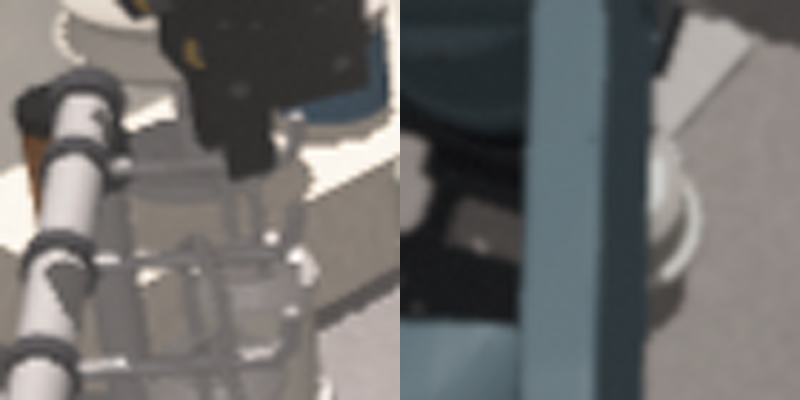

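The left crop shows the fingertip at (240,175), barely below prong level, with both bars still visible beneath it. I'll check the real fingertip height from depth.

Run:
```python
from m import *
for n in("side","top"):
    p,d,P=cam(n)
    m=(p.max(-1)<60)&(np.hypot(P[...,0]-.677,P[...,1]-.108)<.08)&(P[...,2]>.12)
    v,u=np.nonzero(m); A=P[m]; o=np.argsort(A[:,2])[:12]
    print(n,m.sum()); print(np.round(np.c_[u[o],v[o],A[o]*1000]).astype(int).tolist())
C,x,y=rail()
r=P[...,:2]-C
P=np.load("side0.npy"); r=(P[...,:2]-C)*1000; rx=r@x; ry=r@y; Z=P[...,2]*1000
for lo in range(130,205,8):
    m=(abs(ry+168)<38)&(rx<-30)&(rx>-90)&(Z>lo)&(Z<lo+8); print(lo,m.sum(),np.round(np.percentile(ry[m],[5,50,95])))
```

```text
side 1115
[[225, 164, 701, 110, 195], [227, 165, 692, 111, 196], [226, 165, 694, 113, 196], [228, 164, 693, 107, 197], [230, 170, 663, 125, 197], [227, 163, 697, 106, 198], [226, 164, 694, 113, 199], [235, 169, 655, 115, 199], [231, 170, 658, 126, 200], [225, 163, 697, 113, 200], [234, 169, 654, 119, 201], [230, 169, 662, 126, 201]]
top 1653
[[239, 128, 634, 145, 269], [238, 130, 630, 146, 270], [240, 125, 639, 142, 271], [277, 97, 694, 68, 272], [238, 131, 627, 146, 272], [239, 127, 635, 144, 272], [276, 100, 687, 70, 273], [239, 126, 637, 144, 273], [278, 94, 699, 65, 273], [238, 128, 633, 146, 273], [278, 79, 729, 65, 273], [277, 81, 725, 67, 273]]
130 63 [-156. -145. -138.]
138 79 [-187. -156. -144.]
146 11 [-189. -185. -152.]
154 7 [-190. -183. -150.]
162 14 [-186. -150. -148.]
170 10 [-188. -183. -147.]
178 6 [-153. -150. -147.]
186 56 [-171. -166. -151.]
194 34 [-171. -165. -159.]
202 1 [-168. -168. -168.]
```

```bash
python3 - <<'E'
from m import *
p=cv2.imread("pics/side0.png"); p=cv2.resize(p,(640,400)); P=np.load("side0.npy")
m=(np.hypot(P[...,0]-.233,P[...,1]+.525)<.12)&(P[...,2]>.05)
v,u=np.nonzero(m); A=P[m]; o=np.argsort(A[:,2])[::25][:12]
print(np.round(np.c_[u[o],v[o],A[o]*1000]).astype(int).tolist())
# current: project the reported TCP into side image
c=vision.get_calibration("side"); q=c["orientation"]; M=R.from_quat([q[1],q[2],q[3],q[0]]).as_matrix()
pr=lambda X:(lambda k:(c["fx"]*k[0]/k[2]+c["cx"],c["fy"]*k[1]/k[2]+c["cy"]))(M.T@(np.array(X)-c["origin"]))
print(pr([.233,-.525,.202]),pr([.6778,.1082,.157]),pr([.6778,.1082,.195]))
p,d,P=cam("side"); print(np.round(P[160:186:2,232]*1000).astype(int).tolist()); print(p[160:186:2,232].tolist())
E
python3 -m creep '0 0 5 0;0 0 5 0;0 0 0 0' 0.68
python3 - <<'E'
from h import *
st()
E
```

```text
[[499, 113, 259, -566, 237], [505, 125, 205, -475, 245], [499, 122, 219, -466, 253], [501, 119, 217, -471, 261], [500, 116, 221, -467, 270], [507, 114, 204, -470, 279], [507, 111, 206, -471, 287], [509, 108, 197, -453, 303], [520, 109, 169, -456, 306], [494, 88, 286, -561, 308], [501, 105, 215, -441, 311], [496, 103, 229, -442, 312]]
(np.float64(499.44666441806714), np.float64(130.75864306716932)) (np.float64(233.0303417631647), np.float64(179.22952131604254)) (np.float64(231.43723593309335), np.float64(166.53309728230408))
[[606, 158, 259], [656, 121, 221], [652, 125, 219], [655, 123, 211], [657, 123, 204], [656, 124, 199], [827, -4, 76], [823, 0, 73], [814, 7, 72], [806, 14, 71], [797, 22, 71], [693, 101, 139], [611, 164, 193]]
[[49, 47, 46], [50, 48, 46], [50, 48, 47], [51, 49, 48], [49, 48, 46], [60, 58, 57], [110, 106, 104], [128, 119, 112], [132, 123, 115], [133, 124, 116], [133, 125, 118], [124, 117, 115], [121, 117, 117]]
t: 6.5
ee_pos: [0.6772, 0.1086, 0.147]
tcp_rot: [0.0, 0.815, 0.58, 0.001]
force: [0.2, 0.9, -0.8]
finger_gap: 0.0499
grasp_force: 0.0
t 6.5 p [0.6772 0.1086 0.147 ] F [ 0.2  0.9 -0.8] gap 0.0499 gf 0.0
[[0.327, 0.945, 0.002], [0.945, -0.327, 0.0], [0.001, 0.002, -1.0]] [-0.01  0.47  1.35  0.    1.32  0.32]
```

The visible fingertips are about 38 mm above the reported TCP, at the start pose as well. The fingers are effectively shorter than stated, so I need to go about 30 mm lower and watch the force.

```bash
python3 -m creep '0 0 0 0;0 0 10 0;0 0 10 0;0 0 9 0;0 0 0 0'; python3 -m creep '0 0 0 0;0 0 0 0;0 0 0 0;0 0 0 0' 0.3 25; python3 go.py r -67 -168 195 1.233
```

```text
t: 7.12
ee_pos: [0.6757, 0.1085, 0.1149]
tcp_rot: [-0.001, 0.815, 0.58, -0.001]
force: [0.2, -0.5, 0.1]
finger_gap: 0.0599
grasp_force: 0.0
t: 7.62
ee_pos: [0.6772, 0.1083, 0.1172]
tcp_rot: [0.0, 0.815, 0.58, 0.0]
force: [1.9, -0.8, -0.8]
finger_gap: 0.0445
grasp_force: 25.0
t 7.62 p [0.6772 0.1083 0.1172] F [ 1.9 -0.8 -0.8] gap 0.0445 gf 25.00358272343874
[[0.327, 0.945, 0.001], [0.945, -0.327, -0.0], [0.0, 0.001, -1.0]] [-0.01  0.5   1.37 -0.    1.27  0.32]
delta mm [ -0.2  -1.  -77.8] turn 0.005
```

```bash
python3 -m creep '0 0 -20 0;0 0 -22 0;-25 -10 0 0;-25 -10 0 0;-26 -11 0 0;0 0 -55 0;0 0 -55 0;0 0 0 0'; python3 go.py w 544 -288 270 1.233
```

```text
t: 8.62
ee_pos: [0.6253, 0.0468, 0.2763]
tcp_rot: [0.004, 0.814, 0.58, 0.004]
force: [0.3, -0.6, -2.6]
finger_gap: 0.0445
grasp_force: 25.0
t 8.62 p [0.6253 0.0468 0.2763] F [ 0.3 -0.6 -2.6] gap 0.0445 gf 24.996578665450215
[[0.327, 0.945, 0.011], [0.945, -0.327, -0.001], [0.003, 0.011, -1.0]] [-0.11  0.24  1.39  0.    1.5   0.22]
delta mm [-342.8   34.3    6.3] turn 0.005
```

```bash
python3 -m creep '-49 5 0 0;-49 5 0 0;-49 5 0 0;-49 5 0 0;-49 5 0 0;-49 5 0 0;-48 4 0 0;0 0 0 0;0 0 0 0'
python3 - <<'E'
from m import *
p,d,P=cam("side"); tray(P); q,_,Q=cam("top"); tray(Q); bars([P]); save("s4.png",np.vstack([p[100:300],q[80:330][:200]]),1.25)
E
python3 go.py w 544 -288 90 1.233
```

```text
t: 9.75
ee_pos: [0.5424, -0.2867, 0.2678]
tcp_rot: [-0.001, 0.815, 0.58, 0.0]
force: [-0.6, 0.1, -2.5]
finger_gap: 0.0442
grasp_force: 25.0
comp 47 ((666.17041015625, -375.4398498535156), (12.796619415283203, 39.54663848876953), 78.63379669189453)
comp 261 ((568.6990356445312, -212.52210998535156), (69.21726989746094, 260.1936340332031), 37.45991897583008)
comp 168 ((649.30029296875, -176.600341796875), (76.52996826171875, 36.305259704589844), 46.21213912963867)
comp 56 ((688.4743041992188, -93.34429931640625), (35.48546600341797, 11.649504661560059), 84.84748840332031)
comp 59 ((653.0640258789062, -380.0117492675781), (50.92131805419922, 13.91246509552002), 12.17624282836914)
comp 60 ((645.822998046875, -179.97991943359375), (75.98523712158203, 28.777490615844727), 54.911766052246094)
comp 564 ((490.04986572265625, -261.05413818359375), (226.32278442382812, 250.7462615966797), 30.958290100097656)
comp 54 ((417.6344909667969, -446.56622314453125), (46.219703674316406, 6.637584209442139), 34.33428192138672)
-168 none 0
-84 45 lo [ -44. -101.] hi [-62. -65.] centre [-53. -83.] len 40 yaw off 0.46
0 54 lo [-55. -17.] hi [-71.  19.] centre [-63.   1.] len 40 yaw off 0.43
84 none 0
168 64 lo [-58. 150.] hi [-76. 187.] centre [-67. 168.] len 41 yaw off 0.46
t 9.85 p [ 0.5429 -0.2861  0.2683] F [ 0.2 -0.8 -2.1] gap 0.0443 gf 24.996253363788128
[[0.326, 0.945, -0.001], [0.945, -0.326, 0.001], [0.001, -0.001, -1.0]] [-0.68  0.22  1.43  0.    1.49 -0.35]
delta mm [ -1.4   1.6 178.3] turn 0.006
```

View pics/s4.png

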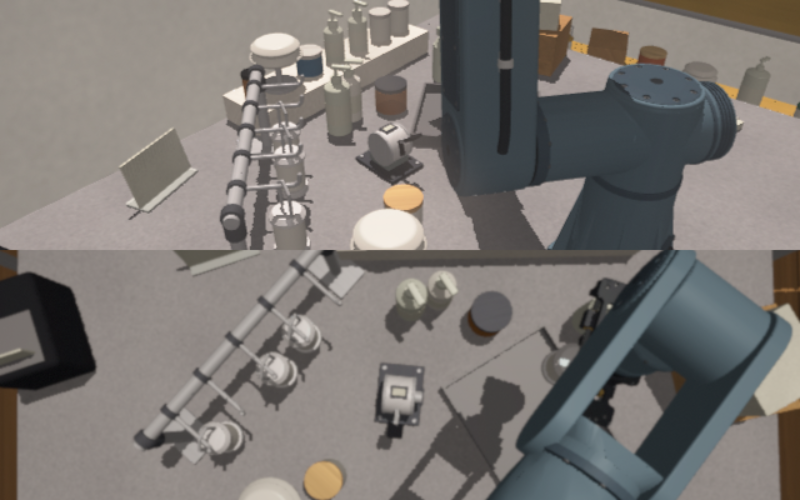

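The top half shows the lantern held over the tray's far corner at (560,362), with the other three still hanging and the tray and bystanders unmoved. Lowering now.

```bash
python3 -m creep '-1 2 60 0;0 0 60 0;0 0 45 0;0 0 15 0;0 0 0 0;0 0 0 0'; python3 -m creep '0 0 3 0;0 0 3 0;0 0 3 0;0 0 0 0'
```

```text
t: 10.6
ee_pos: [0.5462, -0.29, 0.0914]
tcp_rot: [0.002, 0.814, 0.58, 0.001]
force: [-1.0, -0.7, -2.7]
finger_gap: 0.044
grasp_force: 25.0
t: 11.1
ee_pos: [0.5442, -0.289, 0.0794]
tcp_rot: [-0.0, 0.815, 0.58, -0.0]
force: [0.0, -0.5, -2.9]
finger_gap: 0.0442
grasp_force: 25.0
```

```bash
python3 -m creep '0 0 2 0;0 0 2 0;0 0 0 0'; python3 -m creep '0 0 2 0;0 0 2 0;0 0 0 0'
```

```text
t: 11.48
ee_pos: [0.5445, -0.2892, 0.0757]
tcp_rot: [0.0, 0.815, 0.58, -0.0]
force: [-0.9, -0.0, -2.3]
finger_gap: 0.0439
grasp_force: 25.0
t: 11.85
ee_pos: [0.545, -0.2906, 0.0753]
tcp_rot: [0.002, 0.814, 0.58, -0.0]
force: [-7.5, 1.1, 17.0]
finger_gap: 0.0442
grasp_force: 25.1
```

```bash
python3 -m creep '0 0 -2 0;0 0 0 0;0 0 0 0;0 0 -20 0;0 0 -50 0;0 0 -60 0;0 0 -60 0;0 0 0 0' 0.68; python3 go.py r -54 -83 260 1.28
```

```text
t: 12.85
ee_pos: [0.5472, -0.2911, 0.2722]
tcp_rot: [0.006, 0.814, 0.58, 0.002]
force: [0.5, -0.3, -0.0]
finger_gap: 0.0598
grasp_force: 0.0
t 12.85 p [ 0.5472 -0.2911  0.2722] F [ 0.5 -0.3 -0. ] gap 0.0598 gf 0.0
[[0.327, 0.945, 0.01], [0.945, -0.327, -0.008], [-0.004, 0.012, -1.0]] [-0.68  0.22  1.42  0.    1.49 -0.35]
delta mm [468.2 -62.   12.2] turn -0.042
```

```bash
python3 -m creep '58 -8 0 -0.05;58 -8 0 0;58 -8 0 0;58 -8 0 0;58 -8 0 0;58 -8 0 0;58 -8 0 0;50 -6 0 0;0 0 0 0;0 0 0 0'
python3 - <<'E'
from m import *
bars([cam("side")[2]]);bars([cam("top")[2]])
E
python3 go.py r -54 -83 117 1.28
```

```text
t: 14.1
ee_pos: [0.6147, 0.1652, 0.2634]
tcp_rot: [-0.0, 0.8, 0.601, -0.001]
force: [1.2, -0.3, 0.0]
finger_gap: 0.0601
grasp_force: 0.0
-168 none 0
-84 44 lo [ -44. -100.] hi [-62. -64.] centre [-53. -82.] len 40 yaw off 0.46
0 53 lo [-54. -17.] hi [-71.  18.] centre [-63.   1.] len 40 yaw off 0.45
84 none 0
168 69 lo [-58. 151.] hi [-76. 187.] centre [-67. 169.] len 40 yaw off 0.45
-168 none 0
-84 21 lo [ -47. -103.] hi [-64. -67.] centre [-55. -85.] len 40 yaw off 0.44
0 none 0
84 none 0
168 none 0
t 14.2 p [0.615  0.1642 0.2636] F [0.5 0.4 0.4] gap 0.0598 gf 0.0
[[0.281, 0.96, -0.0], [0.96, -0.281, -0.0], [-0.0, -0.0, -1.0]] [ 0.07  0.28  1.37 -0.    1.5   0.36]
delta mm [ 12.6   3.6 146.6] turn 0.006
```

```bash
python3 -m creep '13 4 0 0;0 0 50 0;0 0 50 0;0 0 35 0;0 0 11 0;0 0 0 0;0 0 0 0'; python3 -m creep '0 0 0 0;0 0 0 0;0 0 0 0' 0.3 25; python3 go.py r -54 -83 160 1.28
```

```text
t: 15.08
ee_pos: [0.6242, 0.177, 0.12]
tcp_rot: [0.001, 0.8, 0.6, 0.002]
force: [0.2, -0.3, 0.7]
finger_gap: 0.0599
grasp_force: 0.0
t: 15.45
ee_pos: [0.6238, 0.1766, 0.119]
tcp_rot: [0.001, 0.8, 0.6, 0.001]
force: [4.2, -2.0, 2.9]
finger_gap: 0.0443
grasp_force: 25.0
t 15.45 p [0.6238 0.1766 0.119 ] F [ 4.2 -2.   2.9] gap 0.0443 gf 24.981224974617362
[[0.279, 0.96, 0.003], [0.96, -0.279, -0.0], [0.001, 0.003, -1.0]] [ 0.09  0.42  1.48 -0.    1.24  0.38]
delta mm [ -1.8  -1.2 -41. ] turn 0.008
```

```bash
python3 -m creep '0 0 -20 0;0 0 -22 0;-27 -13 0 0;-27 -13 0 0;-28 -14 0 0;0 0 -55 0;0 0 -55 0;0 0 0 0'; python3 go.py w 424 -360 270 1.28
```

```text
t: 16.45
ee_pos: [0.5637, 0.1096, 0.2763]
tcp_rot: [0.003, 0.8, 0.6, 0.004]
force: [-0.1, -1.4, -2.7]
finger_gap: 0.0444
grasp_force: 24.9
t 16.45 p [0.5637 0.1096 0.2763] F [-0.1 -1.4 -2.7] gap 0.0444 gf 24.939958518370986
[[0.279, 0.96, 0.01], [0.96, -0.279, 0.0], [0.003, 0.009, -1.0]] [-0.01  0.12  1.53  0.    1.48  0.27]
delta mm [-490.     0.8    6.3] turn 0.008
```

```bash
python3 -m creep '-55 0 0 0;-55 0 0 0;-55 0 0 0;-55 0 0 0;-55 0 0 0;-55 0 0 0;-55 0 0 0;-55 0 0 0;-50 1 0 0;0 0 0 0;0 0 0 0'
python3 - <<'E'
from m import *
q,_,Q=cam("top"); tray(Q); save("t5.png",q[60:330],1.25)
E
python3 go.py w 424 -360 80 1.28
```

```text
t: 17.82
ee_pos: [0.425, -0.3603, 0.2686]
tcp_rot: [-0.002, 0.8, 0.6, 0.0]
force: [-0.5, 0.7, -2.7]
finger_gap: 0.0452
grasp_force: 25.0
comp 84 ((648.3157348632812, -388.4226989746094), (61.03415298461914, 26.582149505615234), 33.45783233642578)
comp 59 ((646.1317749023438, -179.71836853027344), (75.87801361083984, 28.616666793823242), 53.77934265136719)
comp 1190 ((457.82293701171875, -280.5891418457031), (301.4945373535156, 250.95858764648438), 30.88622283935547)
comp 91 ((537.9899291992188, -275.423583984375), (60.32014846801758, 34.215797424316406), 18.25752830505371)
t 17.88 p [ 0.4254 -0.36    0.2689] F [-0.4  0.3 -2.4] gap 0.0447 gf 24.975040275603533
[[0.279, 0.96, -0.001], [0.96, -0.279, 0.002], [0.002, -0.001, -1.0]] [-0.92  0.09  1.57  0.    1.48 -0.63]
delta mm [ -0.4  -1.3 188.9] turn 0.009
```

View pics/t5.png

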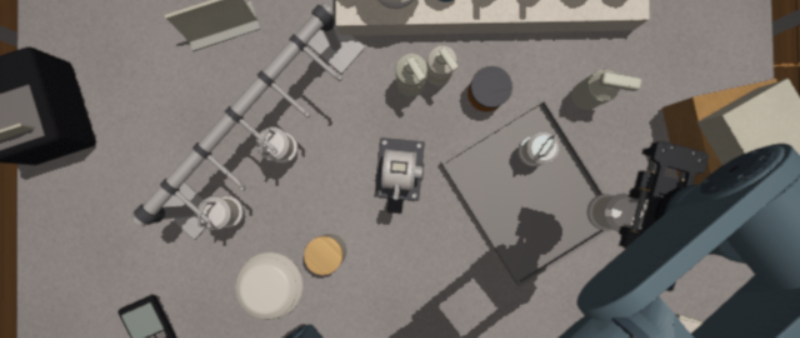

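One lantern is standing in the tray at (540,150), the second is held at (610,212), and two still hang on the rail. The tray hasn't moved.

```bash
python3 -m creep '0 -1 60 0;0 0 60 0;0 0 45 0;0 0 20 0;0 0 4 0;0 0 2 0;0 0 0 0;0 0 0 0'; python3 -m creep '0 0 2 0;0 0 2 0;0 0 0 0'
```

```text
t: 18.88
ee_pos: [0.425, -0.3617, 0.0799]
tcp_rot: [0.001, 0.8, 0.6, 0.0]
force: [0.6, -0.9, -2.5]
finger_gap: 0.0448
grasp_force: 25.0
t: 19.25
ee_pos: [0.4249, -0.3623, 0.0769]
tcp_rot: [0.001, 0.8, 0.6, -0.0]
force: [-3.2, 2.4, 11.6]
finger_gap: 0.0449
grasp_force: 25.0
```

Touching the floor; release and go for the lantern at y=0.

```bash
python3 -m creep '0 0 -1 0;0 0 0 0;0 0 0 0;0 0 -20 0;0 0 -50 0;0 0 -60 0;0 0 -60 0;0 0 0 0' 0.68; python3 go.py r -64 0 260 1.265
```

```text
t: 20.25
ee_pos: [0.4265, -0.3636, 0.2718]
tcp_rot: [0.005, 0.8, 0.6, 0.0]
force: [0.9, 0.5, 0.2]
finger_gap: 0.0598
grasp_force: 0.0
t 20.25 p [ 0.4265 -0.3636  0.2718] F [0.9 0.5 0.2] gap 0.0598 gf 0.0
[[0.279, 0.96, 0.007], [0.96, -0.279, -0.009], [-0.006, 0.009, -1.0]] [-0.92  0.09  1.57  0.    1.47 -0.63]
delta mm [598.4 -55.2  11.8] turn 0.023
```

```bash
python3 -m creep '60 -6 0 0.023;60 -6 0 0;60 -6 0 0;60 -6 0 0;60 -6 0 0;60 -6 0 0;60 -6 0 0;60 -6 0 0;60 -4 0 0;55 -3 0 0;0 0 0 0;0 0 0 0'
python3 - <<'E'
from m import *
bars([cam("side")[2]])
E
python3 go.py r -64 0 117 1.265
```

```text
t: 21.75
ee_pos: [0.5491, 0.2227, 0.2641]
tcp_rot: [-0.0, 0.806, 0.591, -0.001]
force: [-0.7, -0.9, -0.3]
finger_gap: 0.0601
grasp_force: 0.0
-168 none 0
-84 none 0
0 54 lo [-54. -17.] hi [-71.  19.] centre [-63.   1.] len 39 yaw off 0.45
84 none 0
168 65 lo [-58. 151.] hi [-76. 187.] centre [-67. 169.] len 40 yaw off 0.45
t 21.8 p [0.5494 0.2221 0.2646] F [ 0.3 -0.3 -0.6] gap 0.0596 gf 0.0
[[0.302, 0.953, -0.002], [0.953, -0.302, -0.001], [-0.001, -0.002, -1.0]] [ 0.18  0.18  1.49 -0.    1.48  0.49]
delta mm [  2.9   3.9 147.6] turn -0.001
```

```bash
python3 -m creep '3 4 0 0;0 0 50 0;0 0 50 0;0 0 35 0;0 0 12 0;0 0 0 0;0 0 0 0'; python3 -m creep '0 0 0 0;0 0 0 0;0 0 0 0' 0.3 25; python3 go.py r -64 0 160 1.265
```

```text
t: 22.68
ee_pos: [0.5562, 0.2247, 0.1208]
tcp_rot: [0.001, 0.807, 0.591, 0.002]
force: [0.5, 0.4, 1.3]
finger_gap: 0.0598
grasp_force: 0.0
t: 23.05
ee_pos: [0.5557, 0.2246, 0.1199]
tcp_rot: [0.001, 0.807, 0.591, 0.001]
force: [-0.1, -1.1, 2.8]
finger_gap: 0.0448
grasp_force: 25.0
t 23.05 p [0.5557 0.2246 0.1199] F [-0.1 -1.1  2.8] gap 0.0448 gf 25.002520652487874
[[0.301, 0.954, 0.003], [0.954, -0.301, 0.0], [0.001, 0.002, -1.0]] [ 0.19  0.32  1.62 -0.    1.21  0.49]
delta mm [ -1.5  -1.4 -40.1] turn -0.0
```

```bash
python3 -m creep '0 0 -20 0;0 0 -22 0;-26 -12 0 0;-26 -12 0 0;-26 -12 0 0;0 0 -55 0;0 0 -55 0;0 0 0 0'; python3 go.py w 492 -202 275 1.265
```

```text
t: 24.05
ee_pos: [0.4992, 0.1617, 0.2769]
tcp_rot: [0.002, 0.807, 0.591, 0.004]
force: [1.0, -0.1, -3.0]
finger_gap: 0.0449
grasp_force: 25.0
t 24.05 p [0.4992 0.1617 0.2769] F [ 1.  -0.1 -3. ] gap 0.0449 gf 24.993483731523156
[[0.301, 0.954, 0.01], [0.954, -0.301, 0.001], [0.004, 0.009, -1.0]] [0.09 0.   1.65 0.   1.48 0.39]
delta mm [-349.   102.6    1.9] turn 0.0
```

```bash
python3 -m creep '-50 15 0 0;-50 15 0 0;-50 15 0 0;-50 15 0 0;-50 15 0 0;-50 14 0 0;-49 14 0 0;0 0 0 0;0 0 0 0'
python3 - <<'E'
from m import *
q,_,Q=cam("top"); tray(Q); bars([cam("side")[2]])
E
python3 go.py w 492 -202 80 1.265
```

```text
t: 25.18
ee_pos: [0.4892, -0.2018, 0.2696]
tcp_rot: [-0.001, 0.807, 0.591, -0.0]
force: [0.1, -0.0, -2.2]
finger_gap: 0.0446
grasp_force: 25.0
comp 58 ((645.9059448242188, -179.7277069091797), (75.75841522216797, 27.828813552856445), 54.30314254760742)
comp 348 ((540.8927001953125, -165.4761199951172), (117.07137298583984, 254.75880432128906), 63.42534637451172)
comp 67 ((407.72406005859375, -334.6360168457031), (46.746498107910156, 16.651609420776367), 26.37720489501953)
comp 311 ((312.64617919921875, -303.6079406738281), (72.34557342529297, 194.15673828125), 7.876368522644043)
-168 none 0
-84 none 0
0 none 0
84 none 0
168 68 lo [-58. 151.] hi [-76. 187.] centre [-67. 169.] len 40 yaw off 0.45
t 25.27 p [ 0.4897 -0.2013  0.2702] F [ 0.5 -0.6 -3.2] gap 0.0449 gf 24.99755526892841
[[0.3, 0.954, -0.001], [0.954, -0.3, 0.001], [0.001, -0.001, -1.0]] [-0.61  0.03  1.64  0.    1.48 -0.31]
delta mm [  0.    2.5 190.2] turn 0.001
```

```bash
cat > tr.py <<'E'
from m import *
def trc(Q):
    u=np.array([.858,.5135]);w=np.array([.5135,-.858]); r=Q[...,:2]-[.458,-.281]; a=r@u*1000;b=r@w*1000;Z=Q[...,2]*1000
    wl=(Z>20)&(Z<40)
    for n,m,v in(("u+",wl&(abs(b)<115)&(abs(a-147)<40),a),("u-",wl&(abs(b)<115)&(abs(a+147)<40),a),("w+",wl&(abs(a)<140)&(abs(b-122)<35),b),("w-",wl&(abs(a)<140)&(abs(b+122)<35),b)):
        if m.sum(): print(n,m.sum(),np.round(np.percentile(v[m],[5,50,95])))
    for i in(-1,1):
        for j in(-1,1):
            m=(abs(a-70*i)<45)&(abs(b-50*j)<45)&(Z>60)&(Z<104); m2=(abs(a-70*i)<45)&(abs(b-50*j)<45)&(Z>107)&(Z<165)
            f=lambda m:(int(m.sum()),*[np.round(np.percentile(v[m],[3,97])).tolist() for v in(a,b) if m.sum()>5])
            print("slot",i,j,"body",f(m),"bail",f(m2))
E
python3 - <<'E'
from tr import *
trc(cam("top")[2])
E
```

```text
u+ 187 [147. 150. 153.]
u- 202 [-147. -143. -141.]
w- 214 [-133. -130. -127.]
slot -1 -1 body (0,) bail (0,)
slot -1 1 body (385, [-96.0, -49.0], [15.0, 61.0]) bail (57, [-87.0, -60.0], [26.0, 55.0])
slot 1 -1 body (0,) bail (0,)
slot 1 1 body (0,) bail (0,)
```

Run:
```python
from tr import *
trc(np.load("top0.npy")); print(); trc(cam("top")[2])
p,d,P=cam("side"); print("side");trc(P)
```

```text
u+ 219 [145. 148. 151.]
u- 311 [-149. -145. -143.]
w+ 398 [118. 120. 124.]
w- 302 [-126. -123. -120.]
slot -1 -1 body (0,) bail (0,)
slot -1 1 body (0,) bail (0,)
slot 1 -1 body (0,) bail (0,)
slot 1 1 body (0,) bail (0,)

u+ 187 [147. 150. 153.]
u- 208 [-147. -143. -140.]
w- 213 [-133. -131. -127.]
slot -1 -1 body (0,) bail (0,)
slot -1 1 body (383, [-96.0, -49.0], [15.0, 61.0]) bail (55, [-86.0, -62.0], [26.0, 52.0])
slot 1 -1 body (0,) bail (0,)
slot 1 1 body (0,) bail (0,)
side
u+ 148 [116. 149. 174.]
w+ 37 [107. 113. 119.]
w- 75 [-135. -132. -126.]
slot -1 -1 body (0,) bail (0,)
slot -1 1 body (0,) bail (0,)
slot 1 -1 body (0,) bail (0,)
slot 1 1 body (42, [90.0, 102.0], [20.0, 43.0]) bail (0,)
```

The tray has been nudged about 8 mm, carrying its lanterns along. Adjusting for that, then lowering.

```bash
python3 -m creep '7 -2 60 0;0 0 60 0;0 0 45 0;0 0 20 0;0 0 4 0;0 0 2 0;0 0 0 0;0 0 0 0'; python3 -m creep '0 0 2 0;0 0 2 0;0 0 0 0'
```

```text
t: 26.42
ee_pos: [0.4907, -0.1958, 0.0808]
tcp_rot: [0.001, 0.807, 0.591, 0.0]
force: [-0.4, -0.6, -3.2]
finger_gap: 0.0448
grasp_force: 25.0
t: 26.8
ee_pos: [0.4908, -0.1969, 0.0779]
tcp_rot: [0.002, 0.807, 0.591, -0.0]
force: [-5.1, -0.6, 11.6]
finger_gap: 0.0448
grasp_force: 25.1
```

```bash
python3 -m creep '0 0 -1 0;0 0 0 0;0 0 0 0;0 0 -20 0;0 0 -50 0;0 0 -60 0;0 0 -60 0;0 0 0 0' 0.68; python3 go.py r -68 168 262 1.285
```

```text
t: 27.8
ee_pos: [0.4927, -0.197, 0.2725]
tcp_rot: [0.005, 0.807, 0.591, 0.002]
force: [0.1, 0.9, -1.0]
finger_gap: 0.0599
grasp_force: 0.0
t 27.8 p [ 0.4927 -0.197   0.2725] F [ 0.1  0.9 -1. ] gap 0.0599 gf 0.0
[[0.301, 0.954, 0.009], [0.954, -0.301, -0.006], [-0.003, 0.01, -1.0]] [-0.6   0.02  1.64  0.    1.47 -0.3 ]
delta mm [ 490.6 -212.7   10.5] turn -0.02
```

```bash
python3 -m creep '49 -21 0 -0.02;49 -21 0 0;49 -21 0 0;49 -21 0 0;49 -21 0 0;49 -21 0 0;49 -21 0 0;49 -21 0 0;49 -22 0 0;47 -22 0 0;0 0 0 0;0 0 0 0'
python3 - <<'E'
from tr import *
bars([cam("side")[2]]); p,d,Q=cam("top"); trc(Q); save("t6.png",p[60:330],1.25)
Q=np.load("top0.npy")
m=(np.hypot(Q[...,0]-.29,Q[...,1]-.236)<.09)&(Q[...,2]>.07); print("mush",cv2.minEnclosingCircle((Q[m][:,:2]*1000).astype(np.float32)))
E
python3 go.py r -68 168 118 1.285
```

```text
t: 29.3
ee_pos: [0.4248, 0.3323, 0.2653]
tcp_rot: [-0.0, 0.8, 0.599, -0.001]
force: [0.4, -0.7, -0.0]
finger_gap: 0.0596
grasp_force: 0.0
-168 none 0
-84 none 0
0 none 0
84 none 0
168 66 lo [-59. 151.] hi [-76. 187.] centre [-67. 169.] len 39 yaw off 0.45
u+ 263 [120. 149. 153.]
u- 349 [-147. -142. -123.]
w+ 403 [110. 112. 117.]
w- 299 [-133. -130. -127.]
slot -1 -1 body (0,) bail (0,)
slot -1 1 body (464, [-95.0, -43.0], [15.0, 64.0]) bail (88, [-86.0, -54.0], [26.0, 58.0])
slot 1 -1 body (447, [42.0, 95.0], [-83.0, -31.0]) bail (68, [53.0, 84.0], [-73.0, -41.0])
slot 1 1 body (458, [44.0, 98.0], [14.0, 65.0]) bail (75, [59.0, 83.0], [22.0, 60.0])
mush ((295.1352844238281, 225.5828094482422), 78.63697814941406)
t 29.4 p [0.4255 0.3316 0.266 ] F [-0.3 -0.4  1.5] gap 0.06 gf 0.0
[[0.283, 0.959, -0.001], [0.959, -0.283, -0.001], [-0.001, -0.001, -1.0]] [ 0.44  0.05  1.62 -0.    1.47  0.73]
delta mm [  2.4   0.8 148. ] turn -0.001
```

View pics/t6.png

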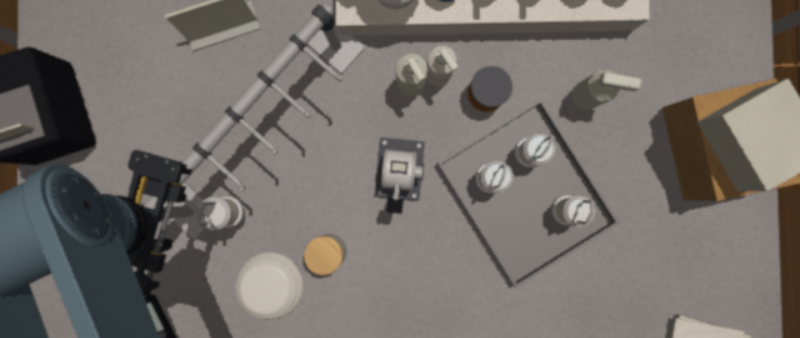

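Three lanterns stand in the tray at (537,150), (495,178) and (573,210). The last one is at (220,212) below the gripper, about 10 mm clear of the mushroom lamp's exit side.

```bash
python3 -m creep '2 1 0 0;0 0 50 0;0 0 50 0;0 0 35 0;0 0 12 0;0 0 0 0;0 0 0 0'; python3 -m creep '0 0 0 0;0 0 0 0;0 0 0 0' 0.3 25; python3 go.py r -128 163 160 1.285
```

```text
t: 30.28
ee_pos: [0.4283, 0.3348, 0.1216]
tcp_rot: [0.0, 0.801, 0.599, 0.002]
force: [-0.2, -0.1, -0.2]
finger_gap: 0.06
grasp_force: 0.0
t: 30.65
ee_pos: [0.4282, 0.3345, 0.1208]
tcp_rot: [0.001, 0.801, 0.599, 0.001]
force: [2.8, -1.7, 3.1]
finger_gap: 0.0449
grasp_force: 25.0
t 30.65 p [0.4282 0.3345 0.1208] F [ 2.8 -1.7  3.1] gap 0.0449 gf 25.003573056310415
[[0.282, 0.959, 0.003], [0.959, -0.282, 0.0], [0.001, 0.002, -1.0]] [ 0.45  0.2   1.76 -0.    1.18  0.73]
delta mm [-57.3 -22.7 -39.2] turn -0.0
```

```bash
python3 -m creep '0 0 -20 0;0 0 -23 0;0 0 0 0;-19 -7 0 0;-19 -8 0 0;-20 -8 0 0;0 0 0 0;0 0 -20 0;0 0 -40 0;0 0 -50 0;0 0 0 0'; python3 go.py w 370 -266 275 1.285
```

```text
t: 32.02
ee_pos: [0.391, 0.2866, 0.2765]
tcp_rot: [0.001, 0.801, 0.599, 0.004]
force: [0.1, 0.4, -3.1]
finger_gap: 0.0451
grasp_force: 25.0
t 32.02 p [0.391  0.2866 0.2765] F [ 0.1  0.4 -3.1] gap 0.0451 gf 24.981780583038926
[[0.282, 0.959, 0.007], [0.959, -0.282, 0.003], [0.005, 0.006, -1.0]] [ 0.39 -0.09  1.74  0.    1.48  0.67]
delta mm [-536.1  135.6    1.5] turn 0.0
```

```bash
python3 -m creep '-53 13 0 0;-53 14 0 0;-54 13 0 0;-54 14 0 0;-54 13 0 0;-54 14 0 0;-53 14 0 0;-53 14 0 0;-54 13 0 0;-54 14 0 0;0 0 0 0;0 0 0 0'
python3 - <<'E'
from tr import *
p,d,Q=cam("top"); trc(Q)
E
python3 go.py w 370 -266 80 1.285
```

```text
t: 33.52
ee_pos: [0.3675, -0.2665, 0.2709]
tcp_rot: [-0.002, 0.801, 0.599, 0.0]
force: [-0.3, -0.5, -3.0]
finger_gap: 0.0447
grasp_force: 25.0
u+ 268 [119. 149. 153.]
u- 98 [-147. -143. -140.]
w+ 279 [110. 112. 117.]
w- 294 [-133. -131. -127.]
slot -1 -1 body (0,) bail (0,)
slot -1 1 body (236, [-76.0, -42.0], [14.0, 54.0]) bail (0,)
slot 1 -1 body (447, [42.0, 95.0], [-83.0, -31.0]) bail (69, [53.0, 84.0], [-73.0, -41.0])
slot 1 1 body (459, [44.0, 98.0], [14.0, 65.0]) bail (75, [59.0, 83.0], [22.0, 60.0])
t 33.58 p [ 0.3677 -0.2662  0.2714] F [ 0.6  0.4 -3.3] gap 0.0444 gf 24.998495914041996
[[0.282, 0.96, -0.001], [0.96, -0.282, 0.002], [0.002, -0.002, -1.0]] [-0.89 -0.15  1.81  0.    1.49 -0.6 ]
delta mm [  0.9   2.1 191.4] turn 0.0
```

```bash
python3 -m creep '1 2 60 0;0 0 60 0;0 0 45 0;0 0 20 0;0 0 4 0;0 0 0 0;0 0 0 0'; python3 -m creep '0 0 2 0;0 0 2 0;0 0 2 0;0 0 0 0'
```

```text
t: 34.45
ee_pos: [0.3709, -0.2676, 0.0851]
tcp_rot: [0.001, 0.8, 0.599, 0.0]
force: [-0.3, 0.1, -3.2]
finger_gap: 0.0448
grasp_force: 25.0
t: 34.95
ee_pos: [0.3704, -0.2688, 0.0793]
tcp_rot: [0.001, 0.801, 0.599, -0.001]
force: [-3.3, -1.5, 8.5]
finger_gap: 0.0448
grasp_force: 25.1
```

```bash
python3 -m creep '0 0 -1 0;0 0 0 0;0 0 0 0;0 0 -20 0;0 0 -50 0;0 0 -50 0;0 0 -40 0;0 0 0 0' 0.68; python3 -m creep '0 0 0 0.17;0 0 0 0.17;0 0 0 0.17;0 0 0 0.17;0 0 0 0.17;0 0 0 0.17;0 0 0 0.17;0 0 0 0.16;0 0 0 0' 0; python3 go.py w 431 -6 150 -0.067
python3 - <<'E'
from tr import *
p,d,Q=cam("top"); trc(Q)
m=(Q[...,2]>.09)&(Q[...,2]<.125)&(abs(Q[...,0]-.435)<.03)&(abs(Q[...,1]+.003)<.03); a=Q[m]; print("pad",len(a),np.median(a,0),cv2.minAreaRect((a[:,:2]*1000).astype(np.float32)))
save("t7.png",p[150:310,270:510],3.2)
E
```

```text
t: 35.95
ee_pos: [0.3714, -0.2686, 0.2422]
tcp_rot: [0.003, 0.801, 0.599, 0.0]
force: [0.1, -0.3, 0.5]
finger_gap: 0.0598
grasp_force: 0.0
t: 37.08
ee_pos: [0.3695, -0.2664, 0.2373]
tcp_rot: [-0.001, 0.999, -0.032, -0.001]
force: [-0.7, 1.0, -0.2]
finger_gap: 0.0006
grasp_force: 0.0
t 37.08 p [ 0.3695 -0.2664  0.2373] F [-0.7  1.  -0.2] gap 0.0006 gf 0.0
[[0.998, -0.064, -0.001], [-0.064, -0.998, 0.002], [-0.002, -0.002, -1.0]] [-0.89 -0.12  1.85  0.    1.42  0.75]
delta mm [  43.9 -263.9   87.3] turn 0.003
u+ 267 [118. 149. 153.]
u- 62 [-146. -134. -110.]
w+ 402 [110. 112. 117.]
w- 296 [-133. -130. -127.]
slot -1 -1 body (108, [-101.0, -44.0], [-59.0, -26.0]) bail (47, [-88.0, -57.0], [-70.0, -39.0])
slot -1 1 body (459, [-96.0, -43.0], [15.0, 64.0]) bail (85, [-86.0, -55.0], [26.0, 58.0])
slot 1 -1 body (446, [42.0, 95.0], [-84.0, -30.0]) bail (65, [53.0, 84.0], [-73.0, -40.0])
slot 1 1 body (454, [44.0, 98.0], [14.0, 66.0]) bail (73, [60.0, 82.0], [22.0, 58.0])
pad 170 [ 0.43676763 -0.00288943  0.10902119] ((443.47601318359375, -2.547273635864258), (29.542879104614258, 43.83664321899414), 82.04113006591797)
```

View pics/t7.png

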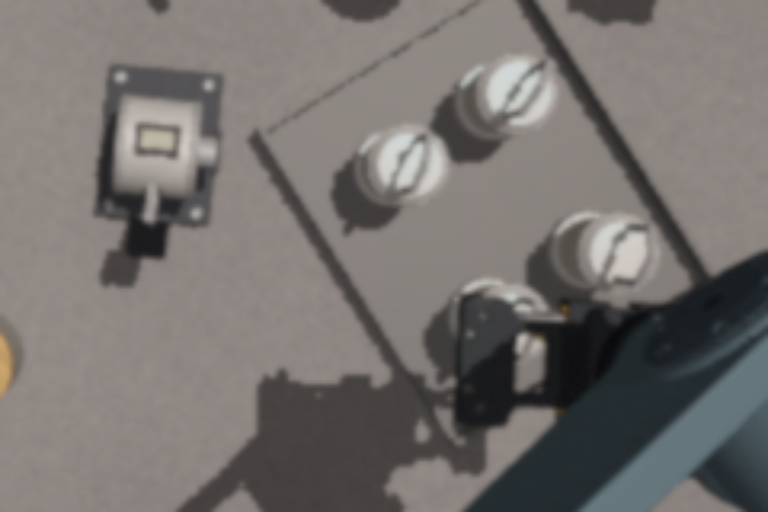

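All four lanterns stand in the tray: crop (505,90), (400,165), (610,250) and (500,320). The lever pad is at crop (147,240). The bystanders are unmoved. On to the counter.

```bash
python3 -m creep '9 -53 0 0;9 -53 0 0;9 -53 0 0;9 -54 0 0;8 -55 40 0;0 0 50 0;0 0 30 0;0 0 0 0;0 0 0 0'; python3 go.py w 431 -3 85 -0.067
python3 - <<'E'
from tr import *
trc(cam("top")[2])
E
```

```text
t: 38.25
ee_pos: [0.4311, -0.0075, 0.1232]
tcp_rot: [0.0, 0.999, -0.032, 0.001]
force: [0.0, -0.1, 1.0]
finger_gap: 0.0002
grasp_force: 0.0
t 38.25 p [ 0.4311 -0.0075  0.1232] F [ 0.  -0.1  1. ] gap 0.0002 gf 0.0
[[0.998, -0.064, 0.001], [-0.064, -0.998, -0.0], [0.001, 0.0, -1.0]] [-0.29 -0.06  2.03  0.    1.17  1.34]
delta mm [-0.4 -4.5 38.2] turn 0.003
u+ 264 [119. 149. 153.]
u- 346 [-147. -142. -123.]
w+ 400 [110. 112. 117.]
w- 298 [-133. -131. -127.]
slot -1 -1 body (449, [-98.0, -46.0], [-82.0, -29.0]) bail (78, [-88.0, -57.0], [-71.0, -39.0])
slot -1 1 body (461, [-96.0, -43.0], [15.0, 64.0]) bail (85, [-86.0, -54.0], [26.0, 58.0])
slot 1 -1 body (440, [42.0, 95.0], [-83.0, -30.0]) bail (66, [53.0, 84.0], [-73.0, -40.0])
slot 1 1 body (458, [44.0, 98.0], [14.0, 65.0]) bail (75, [60.0, 83.0], [22.0, 59.0])
```

```bash
python3 -m creep '0 -5 35 0;0 0 20 0;0 0 20 0;0 0 0 0'; python3 -m creep '0 0 20 0;0 0 12 0;0 0 0 0'; python3 -m creep '0 0 4 0;0 0 4 0;0 0 0 0'
```

```text
t: 38.8
ee_pos: [0.4316, -0.0027, 0.0479]
tcp_rot: [0.0, 0.999, -0.033, 0.001]
force: [-0.2, -0.6, 2.8]
finger_gap: 0.0004
grasp_force: 1.1
t: 39.17
ee_pos: [0.432, -0.0028, 0.0163]
tcp_rot: [0.0, 0.999, -0.033, 0.001]
force: [0.1, -0.7, 5.0]
finger_gap: 0.0002
grasp_force: 2.3
t: 39.55
ee_pos: [0.4328, -0.0029, 0.0102]
tcp_rot: [0.001, 0.999, -0.032, 0.002]
force: [-6.9, 0.0, 22.2]
finger_gap: 0.0003
grasp_force: 11.5
```

Stop reached (22 N at z 0.010). Next: release, then one more stroke with pauses.

```bash
python3 -m creep '0 0 -40 0;0 0 -42 0;0 0 0 0;0 0 0 0;0 0 0 0'; python3 -m creep '0 0 40 0;0 0 30 0;0 0 12 0;0 0 0 0;0 0 0 0'; python3 -m creep '0 0 -40 0;0 0 -42 0;0 0 0 0;0 0 0 0;0 0 0 0'
```

```text
t: 40.17
ee_pos: [0.4295, -0.0019, 0.0881]
tcp_rot: [-0.0, 0.999, -0.033, -0.001]
force: [0.2, 0.6, -0.9]
finger_gap: 0.0009
grasp_force: 0.0
t: 40.8
ee_pos: [0.4295, -0.002, 0.0093]
tcp_rot: [-0.0, 0.999, -0.032, -0.002]
force: [-18.3, 2.8, 42.8]
finger_gap: 0.0006
grasp_force: 21.5
t: 41.42
ee_pos: [0.4293, -0.0018, 0.0877]
tcp_rot: [-0.0, 0.999, -0.033, -0.002]
force: [-0.6, 0.0, 0.1]
finger_gap: 0.0003
grasp_force: 0.0
```

```bash
python3 -m creep '0 0 40 0;0 0 30 0;0 0 10 0;0 0 0 0;0 0 0 0'; python3 -m creep '0 0 -40 0;0 0 -40 0;0 0 0 0;0 0 0 0;0 0 0 0'; python3 -m creep '0 0 40 0;0 0 30 0;0 0 10 0;0 0 0 0;0 0 0 0'; python3 -m creep '0 0 -40 0;0 0 -40 0;0 0 -50 0;0 0 0 0;0 0 0 0'
python3 - <<'E'
from tr import *
p,d,Q=cam("side"); save("s8.png",p[120:260,240:420],4)
trc(cam("top")[2])
E
```

```text
t: 42.05
ee_pos: [0.4291, -0.0019, 0.0098]
tcp_rot: [-0.0, 0.999, -0.032, -0.002]
force: [-10.6, 0.7, 21.2]
finger_gap: 0.0003
grasp_force: 10.5
t: 42.68
ee_pos: [0.4293, -0.0018, 0.0877]
tcp_rot: [-0.0, 0.999, -0.033, -0.002]
force: [-1.4, 0.8, 0.1]
finger_gap: 0.0004
grasp_force: 0.0
t: 43.3
ee_pos: [0.4291, -0.0019, 0.0098]
tcp_rot: [-0.0, 0.999, -0.032, -0.002]
force: [-9.7, 0.7, 21.1]
finger_gap: 0.0005
grasp_force: 10.4
t: 43.92
ee_pos: [0.43, -0.002, 0.1384]
tcp_rot: [-0.0, 0.999, -0.033, -0.001]
force: [1.2, -0.8, -0.9]
finger_gap: 0.0008
grasp_force: 0.0
u+ 263 [119. 149. 153.]
u- 349 [-147. -142. -124.]
w+ 393 [110. 112. 117.]
w- 298 [-133. -131. -127.]
slot -1 -1 body (451, [-98.0, -46.0], [-82.0, -29.0]) bail (77, [-88.0, -57.0], [-72.0, -39.0])
slot -1 1 body (462, [-95.0, -43.0], [15.0, 65.0]) bail (86, [-86.0, -54.0], [26.0, 58.0])
slot 1 -1 body (447, [42.0, 95.0], [-83.0, -31.0]) bail (68, [53.0, 84.0], [-73.0, -41.0])
slot 1 1 body (457, [44.0, 97.0], [14.0, 65.0]) bail (73, [60.0, 83.0], [22.0, 59.0])
```

View pics/s8.png

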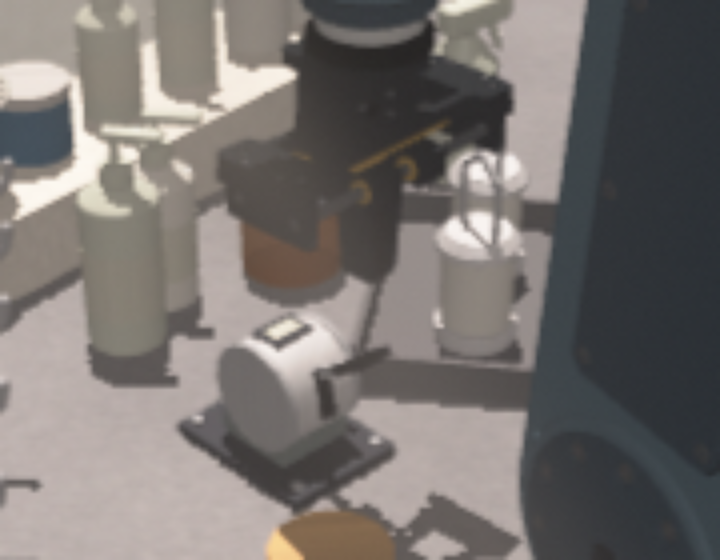

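The finger is clear above the counter with its tip at (370,275), the lever is up, and the lanterns are standing. I'll retract, check the pad height, and hand in.

```bash
python3 -m creep '0 0 -50 0;-40 -30 -40 0;-20 -40 0 0;0 0 0 0;0 0 0 0;0 0 0 0'
python3 - <<'E'
from tr import *
Q=cam("top")[2]
m=(Q[...,2]>.09)&(Q[...,2]<.125)&(abs(Q[...,0]-.435)<.02)&(abs(Q[...,1]+.003)<.02); a=Q[m]; print("pad",len(a),np.median(a,0) if len(a) else "")
st(); print(manip.job_done())
E
```

```text
t: 44.78
ee_pos: [0.3763, 0.0701, 0.2274]
tcp_rot: [0.0, 0.999, -0.033, -0.001]
force: [1.2, 0.1, -0.2]
finger_gap: 0.0002
grasp_force: 0.0
pad 154 [ 0.43642394 -0.00282193  0.11039734]
t 44.83 p [0.3763 0.07   0.2275] F [ 0.5 -0.5 -0.6] gap 0.0002 gf 0.0
[[0.998, -0.067, -0.002], [-0.067, -0.998, 0.0], [-0.002, 0.0, -1.0]] [-0.13 -0.31  2.02 -0.    1.43  1.51]
the job is handed in; nothing more can be done
None
```

All four lanterns present are standing in the tray, the lever got four full strokes and is back up, and the job was handed in at 44.8 s; I did not read the count wheel directly, and no verdict was returned.

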